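# Park the saucepan lid on the folding lid rest

## Task

I want to stir the pan, so unfold the lid rest: swing its wire back frame up and over to its stop, then the small keeper bar at the front up and over to its stop. Then take the lid off the pan by its knob and stand it on its edge in the middle of the rest, on both ribs between keeper and back frame, squarely leaning back on the frame with the knob to the front. Do not drop or bang the lid, and leave the pan and the other loose things where they are.

Things in the scene. Friction and masses are not known exactly. Their poses are not given: they have to be found in the camera images.
- lid_rest: Folding lid rest, fixed: sage green plastic tray 110 (x) by 136 (y) mm, floor 4, rim 10 mm high. Origin: centre of underside; +x to its back, +y to its left, front faces -x. Two 6 mm ribs along x (-47 to 47) at y = -34 and 34, tops at z = 14: the lid's rim stands on them. Hinge axes along y: rear at x = 38, z = 36 (lugs at y = +-55); front at x = -38, z = 26 (lugs at y = +-60).
- back_frame (a joint): Angle (rad) of the back frame, a U of 8 mm steel rod 90 mm wide, 95 mm long, on the rear hinge. 0: folded flat forward over the tray, above the keeper. Swings up and back to a stop at 1.83 (15 degrees past upright) and stays there by its weight; left short of upright it falls shut. Light, free hinge.
- back_bar (a point): Middle of the back frame's free cross bar (8 mm round rod along the rest's y, straight for 74 mm), 95 mm from the rear hinge axis; axes turn with the frame.
- keeper (a joint): Angle (rad) of the keeper, a U of 8 mm steel rod 102 mm wide, 38 mm long, on the front hinge. 0: folded flat backward over the tray, beneath the back frame. Swings up and forward to a stop at 1.83 (15 degrees past upright) and stays there by its weight; left short of upright it falls shut. Light, free hinge.
- keeper_bar (a point): Middle of the keeper's free cross bar (8 mm round rod along the rest's y, straight for 86 mm), 38 mm from the front hinge axis; axes turn with the keeper.
- pot: Steel saucepan, 154 mm across, 85 mm high, about 2 kg, loose on a round stoneware trivet, two black loop handles at its +y and -y sides reaching 109 mm from its centre. Origin: centre of its underside, 12 mm above the worktop. A microwave 284 mm high stands behind it, its front at about x = 0.58 m, y from -0.57 to -0.11 m.
- lid: Round flat steel lid, 150 mm across, about 0.3 kg, rim 6 mm thick, lying loose on the pan. Origin: centre of the rim's underside; +z is the knob side. Rim from z = 0 to 6 mm, rising to 12 mm at the centre; below it a locating step 136 mm across and 6 mm deep drops into the pan.
- lid_knob (a point): Centre of the lid's black round knob, 32 mm across and 22 mm high, 36 mm above the lid's origin along the lid's z; beneath the knob is a stem 16 mm across.
- mug_1: White mug, 78 x 116 x 101 mm, at the left. Origin: centre of its underside.
- cup_blue: Small green and white cup, 65 x 92 x 50 mm, at the left. Origin: centre of its underside.
- pepper_mill: Brown wooden pepper mill, 58 mm across, 170 mm high, at the left by the toaster. Origin: centre of its underside.
- teaspoon: White teaspoon, 139 x 30 x 10 mm, lying near the front edge between rest and pan. Origin: its middle, underside.
- salt_shaker: Salt shaker, 44 mm across, 90 mm high, to the right of the pan. Origin: centre of its underside.
- tin_tomato: Food tin, 76 mm across, 110 mm high, to the right of the pan. Origin: centre of its underside.
- sauce_bottle: Bottle with a green cap, 49 x 67 mm, 169 mm high, to the right of the pan. Origin: centre of its underside.

How it is judged:
At the end, for the whole second after the job is handed in: Back frame and keeper at their stops (over 1.7 and 1.6 rad); lid still, standing on its rim on both ribs, centred within 15 mm, leaning back 4 to 38 degrees, square to the frame within 15 degrees, knob to the front; pan within 40 mm of its start (value of joint back_frame above 1.7 rad and value of joint keeper above 1.6 rad and angle between lid's own z axis and vertical between 0.9 and 1.5 rad and angle between the z axis of lid and the y axis of lid_rest, either way round above 1.3 rad and x of lid in the frame of lid_rest between -0.01 and 0.065 m and y of lid in the frame of lid_rest between -0.015 and 0.015 m and z of lid in the frame of lid_rest between 0.06 and 0.095 m and contact force between lid and lid_rest above 0.5 N and linear speed of lid below 0.02 m/s and distance of pot from where it was at the start of the episode below 0.04 m); the robot touches nothing.
It fails at once if the lid is banged into the rest (over 45 N) (contact force between lid and lid_rest above 45 N).
It fails at once if the lid is dropped (moves faster than 0.6 m/s while the fingers do not hold it) (linear speed of lid above 0.6 m/s and contact force between lid and the fingers below 0.1 N).
It fails at once if the pan is shoved more than 40 mm (distance of pot from where it was at the start of the episode above 0.04 m).
It fails at once if another loose thing is pushed more than 40 mm (distance of any of mug_1, cup_blue, pepper_mill, teaspoon, salt_shaker, tin_tomato, sauce_bottle from where it was at the start of the episode above 0.04 m).
It also fails if it takes over 67 s, if anything falls off the work surface, if the arm or the gripper's body presses on something with over 40 N, if the wrist force passes 120 N, or if a joint passes its speed limit or range.

## Robot

A 7-joint arm with a two-finger parallel gripper is mounted at the origin on a cart in front of the work surface, level with it; the furniture and walls round the work are solid. World frame = base frame: x ahead of the robot, y to its left, z up, the work surface at z = 0. Lengths are in m, angles in rad, forces in N, time in s.
With the tool pointing down it reaches from about 0.35 to 0.9 m from the base axis. Payload 19.9 kg.
Tool frame: the origin (TCP) lies at the very end of the fingers, on their centre line; the grasp point (between the pads) lies 19 mm behind it; y points along the fingers, z is the direction in which the jaws open and shut, and the axes are right-handed (so a half turn about y gives the same grasp; the last joint's range is limited). The gripper opens to 85 mm and grips with 20 to 120 N. Pads are 22 mm wide; open, the fingers measure 114 mm over their backs; the gripper's body (76 mm by 85 mm) begins 54 mm behind the grasp point. The pads swing forward as they close: fully open they stand 13 mm farther back than shut.
Start: joints at [-1.359, 0.417, -0.01, 1.614, 0.005, 1.111, -0.053], TCP at [0.157, 0.605, 0.231] pointing down, gripper open.
Joint ranges: [-2.81, 2.81], [-0.39, 2.02], [-1.27, 1.25], [0.06, 2.57], [-1.19, 4.33], [0.19, 2], [-2.82, 2.82]. Speed limits (rad/s): [1.89, 1.89, 2.39, 2.39, 3.01, 3.01, 3.01].

## Interface

Orientations are given as a unit quaternion [x, y, z, w].
In Python, from plant import manip, vision gives the robot as it stands. The module is installed in compiled form; this text tells all that it offers. Calls block until the motion is done:
- manip.move_ptp(position, orientation): joint-space move of the TCP to a pose.
- manip.move_straight(position, rotation=None, v=0.15, max_force=None): straight line of the TCP; rotation=None keeps the orientation; v is the mean speed in m/s. With max_force (N) it stops when the force on the tool has changed by that much, and returns True; else False.
- manip.movej(angles): joint-space move.
- manip.release() and manip.gripper_close(): open the fingers fully, or close them until they stop; the grip force is fixed at half the most.
- manip.wait(seconds).
- manip.solve_ik(position, orientation): joint angles nearest the present ones, or None.
- manip.sense(): the state.
- vision.get_image(name): name is "side" or "top"; returns the picture (420x560x3 uint8, red, green, blue); there is no depth.
- vision.get_calibration(name): a dict with "intrinsics" (3x3 intrinsics, pixels), "dist" ([k1, k2, p1, p2, k3] as OpenCV has them; the pictures are not rectified), "origin" and "orientation" of the camera in the world. Camera axes: x right, y up, looking along -z (the intrinsics and any distortion apply to the point x, -y, -z); pixel columns grow to the right and rows downward; lengths in m; the calibration is good to about 2 mm. A picture is of the moment at which its call begins. get_calibration takes no time and is no camera call.
A pose or a line that the arm cannot do raises manip.PlanningError and nothing moves.
- manip.job_done(): hands the job in, once; it reports no verdict.
The state is a dict: "time": time; "q": joint angles; "qd": joint speeds; "effort": joint torques, N m; "tool_pos": TCP position; "eef_rot": TCP orientation; "ft_force": force on the tool from outside, world axes, zero at the start; "moment": the same for the moment, N m; "opening": finger opening in m.
Only numpy, scipy, OpenCV 4.12 (cv2) and the standard library are available. Lean on these libraries where they do the work, as an engineer would, in place of code of your own. Each camera call takes 0.05 s, during which the arm holds its last target.

## Working session

There is one attempt and no reset: what is moved stays moved. The work goes in short steps, each a Python script; the robot and the scene stay as the last script left them, time stands still between calls to the robot, and variables do not carry over. Pictures are saved under pics/ and viewed, and the job is handed in when it is done.

```bash
mkdir -p pics; python3 - <<'E'
from plant import manip, vision
import cv2, numpy as np
for n in ("side","top"):
    im=vision.get_image(n); cv2.imwrite(f"pics/{n}0.png",im[:,:,::-1])
    c=vision.get_calibration(n); print(n,{k:np.round(v,4).tolist() for k,v in c.items()})
s=manip.sense(); print(s)
E
```

```text
side {'intrinsics': [[398.6476, 0.0, 273.2646], [0.0, 398.6476, 208.4651], [0.0, 0.0, 1.0]], 'dist': [0.0352, 0.0, 0.0, 0.0, 0.0], 'origin': [0.3202, -1.1407, 0.8271], 'orientation': [0.4681, -0.0492, -0.0748, 0.8791]}
top {'intrinsics': [[517.6653, 0.0, 279.5168], [0.0, 517.6653, 205.0945], [0.0, 0.0, 1.0]], 'dist': [-0.053, 0.0, 0.0, 0.0, 0.0], 'origin': [-0.0974, -0.2933, 1.4589], 'orientation': [0.1771, -0.1299, -0.5739, 0.7889]}
{'time': 0.1, 'q': array([-1.35850183,  0.41793936, -0.01030077,  1.61413856,  0.00470044,
        1.1106748 , -0.05300973]), 'qd': array([ 0.00130942,  0.00011329,  0.00035221,  0.00015531,  0.00134962,
        0.00170944, -0.00227425]), 'effort': array([ 2.09816084e-03, -8.65814352e+01,  6.80364277e-01, -4.35642314e+01,
        1.91792229e-02,  4.85444034e-03, -7.23715829e-06]), 'tool_pos': array([0.1568542 , 0.60466622, 0.23069684]), 'eef_rot': array([ 0.70182221, -0.08951012,  0.08947085, -0.70101961]), 'ft_force': array([ 0.5226624 ,  0.05072621, -0.56534582]), 'moment': array([-0.02364405, -0.02553093,  0.0096318 ]), 'opening': 0.0853036779814194}
```

```bash
ls -la
```

```text
total 12
drwxr-xr-x  3 agent agent 4096 Dec  6 07:38 .
drwxr-xr-x 23 root  root  4096 Dec  6 07:38 ..
drwxr-xr-x  2 agent agent 4096 Dec  6 07:38 pics
```

View pics/side0.png

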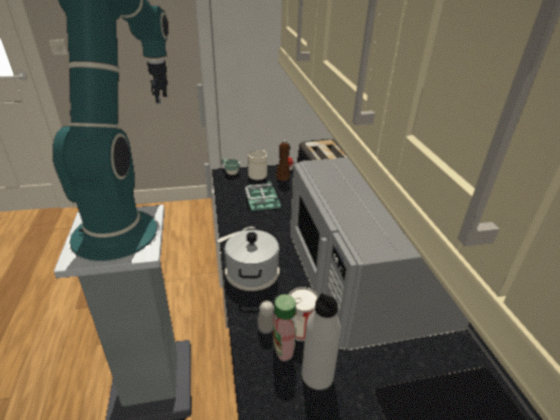

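View pics/top0.png

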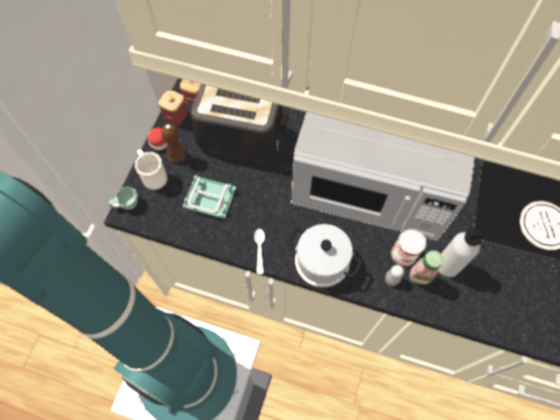

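The side view shows the rest near (263,196) and the pan knob near (252,238). In the top view the rest is near (209,197) and the knob near (326,245). I'll enlarge both.

```bash
cat > h.py <<'E'
import cv2, numpy as np
from scipy.spatial.transform import Rotation as R
from plant import manip, vision
CAL={n:vision.get_calibration(n) for n in("side","top")}
def ray(n,uv):
    c=CAL[n]; K=np.array(c["intrinsics"]); d=np.array(c["dist"])
    p=cv2.undistortPoints(np.array(uv,float).reshape(1,1,2),K,d)[0,0]
    v=R.from_quat(c["orientation"]).apply([p[0],-p[1],-1.]); return np.array(c["origin"]),v/np.linalg.norm(v)
def onz(n,uv,z):
    o,v=ray(n,uv); return o+v*(z-o[2])/v[2]
def tri(us,ut):
    o1,v1=ray("side",us);o2,v2=ray("top",ut)
    A=np.stack([v1,-v2],1);t=np.linalg.lstsq(A,o2-o1,rcond=None)[0]
    a=o1+v1*t[0];b=o2+v2*t[1];return (a+b)/2,np.linalg.norm(a-b)
def proj(n,P):
    c=CAL[n];q=R.from_quat(c["orientation"]).inv().apply(np.atleast_2d(P)-np.array(c["origin"]))*[1,-1,-1]
    return cv2.projectPoints(q,np.zeros(3),np.zeros(3),np.array(c["intrinsics"]),np.array(c["dist"]))[0][:,0]
def snap(n,name,box=None,s=1):
    im=vision.get_image(n)
    cv2.imwrite(f"pics/{name}_raw.png",im[:,:,::-1]); 
    if box: im=im[box[1]:box[3],box[0]:box[2]]
    cv2.imwrite(f"pics/{name}.png",cv2.resize(im[:,:,::-1],None,fx=s,fy=s,interpolation=cv2.INTER_CUBIC)); return im
E
python3 - <<'E'
import cv2
t=cv2.imread("pics/top0.png");s=cv2.imread("pics/side0.png")
a=cv2.resize(t[170:225,175:245],None,fx=8,fy=8,interpolation=2)
cv2.imwrite("pics/c1.png",a)
cv2.imwrite("pics/c2.png",cv2.resize(s[170:220,235:295],None,fx=10,fy=10,interpolation=2))
cv2.imwrite("pics/c3.png",cv2.resize(t[215:290,285:365],None,fx=7,fy=7,interpolation=2))
cv2.imwrite("pics/c4.png",cv2.resize(s[220:295,210:290],None,fx=7,fy=7,interpolation=2))
E
```

```text
(no output)
```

View pics/c1.png

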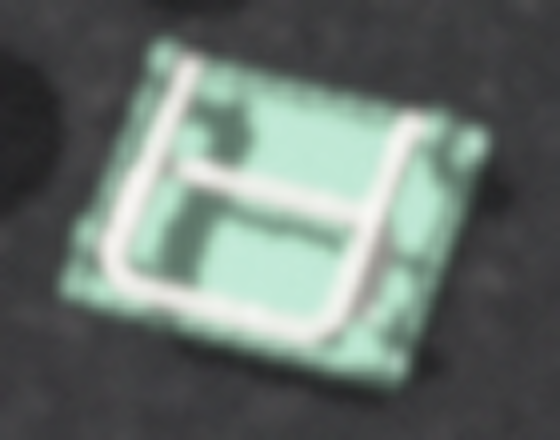

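View pics/c2.png

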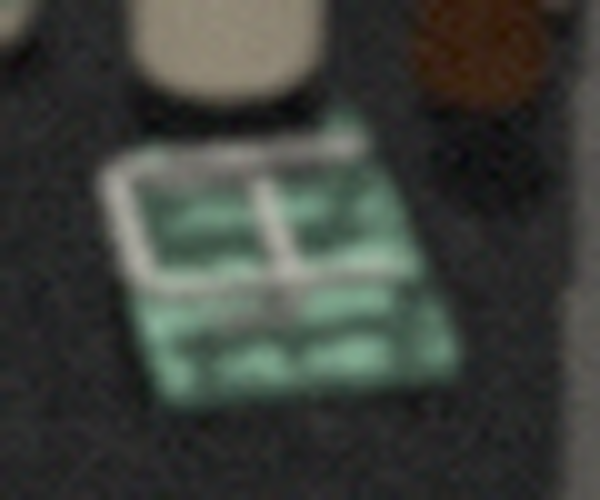

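View pics/c3.png

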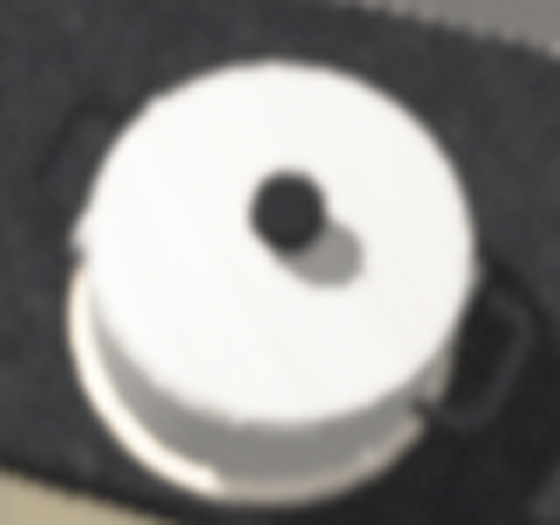

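View pics/c4.png

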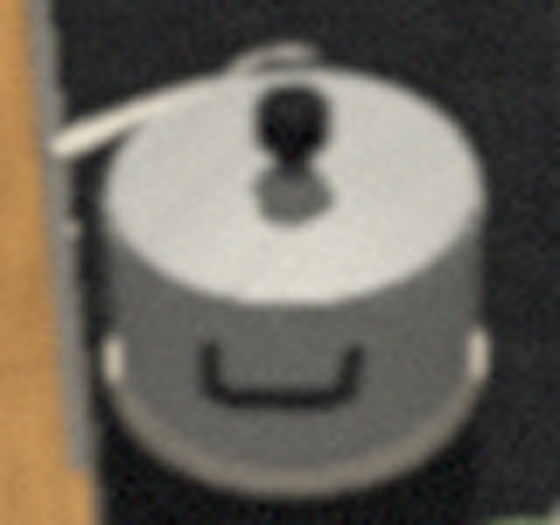

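```bash
cat > m.py <<'E'
from h import *
for n,box in(("top",(170,165,245,225)),("side",(235,170,295,220))):
    im=cv2.imread(f"pics/{n}0.png"); hsv=cv2.cvtColor(im,cv2.COLOR_BGR2HSV)
    m=np.zeros(im.shape[:2],np.uint8);x0,y0,x1,y1=box
    sub=hsv[y0:y1,x0:x1].astype(int)
    g=((sub[...,0]>60)&(sub[...,0]<95)&(sub[...,1]>60)&(sub[...,2]>60))
    m[y0:y1,x0:x1]=g*255
    nl,l,st,_=cv2.connectedComponentsWithStats(cv2.morphologyEx(m,cv2.MORPH_CLOSE,np.ones((5,5))))
    k=1+np.argmax(st[1:,4]); ct=cv2.findContours((l==k).astype(np.uint8),0,cv2.CHAIN_APPROX_NONE)[0][0][:,0]
    print(n,st[k])
    for z in(0.0,0.010):
        P=np.array([onz(n,p,z)[:2] for p in ct])
        r=cv2.minAreaRect((P*1000).astype(np.float32)); print(z,r, cv2.boxPoints(r).round(0).tolist())
    cv2.imwrite(f"pics/mask_{n}.png",m)
# knob
def blob(n,box,thr):
    g=cv2.cvtColor(cv2.imread(f"pics/{n}0.png"),cv2.COLOR_BGR2GRAY).astype(float);x0,y0,x1,y1=box
    s=g[y0:y1,x0:x1]; w=np.clip(thr-s,0,None); yy,xx=np.mgrid[y0:y1,x0:x1]
    return np.array([(xx*w).sum(),(yy*w).sum()])/w.sum(), (s.astype(int))
t,_=blob("top",(319,238,334,252),110)
s,a=blob("side",(245,230,259,243),90);print(a)
print(t,s,tri(s,t), onz("top",t,.139),onz("side",s,.139))
# lid ellipse in top
im=cv2.imread("pics/top0.png");g=cv2.cvtColor(im,cv2.COLOR_BGR2GRAY)
m=(g>205).astype(np.uint8);m2=np.zeros_like(m);m2[218:280,292:360]=m[218:280,292:360]
ct=max(cv2.findContours(m2,0,cv2.CHAIN_APPROX_NONE)[0],key=cv2.contourArea)[:,0]
P=np.array([onz("top",p,.103)[:2] for p in ct]);print("lid",cv2.minEnclosingCircle((P*1000).astype(np.float32)),cv2.fitEllipse((P*1000).astype(np.float32)))
E
python3 m.py
```

```text
Traceback (most recent call last):
  File "m.py", line 9, in <module>
    k=1+np.argmax(st[1:,4]); ct=cv2.findContours((l==k).astype(np.uint8),0,cv2.CHAIN_APPROX_NONE)[0][0][:,0]
        ~~~~~~~~~^^^^^^^^^^
ValueError: attempt to get argmax of an empty sequence
```

```bash
sed -i 's/sub\[...,1\]>60)/sub[...,1]>30)/' m.py; python3 m.py
```

```text
top [ 182  174   55   45 1502]
0.0 ((523.4917602539062, 138.68373107910156), (125.345703125, 148.83921813964844), 1.477833867073059) [[459.0, 211.0], [463.0, 63.0], [588.0, 66.0], [584.0, 215.0]]
0.01 ((519.2357788085938, 135.7230224609375), (124.48651885986328, 147.81900024414062), 1.4778202772140503) [[455.0, 208.0], [459.0, 60.0], [583.0, 63.0], [580.0, 211.0]]
side [248 181  33  30 633]
0.0 ((523.235107421875, 172.40951538085938), (121.03352355957031, 202.57090759277344), 1.8400517702102661) [[459.0, 272.0], [466.0, 69.0], [587.0, 73.0], [580.0, 276.0]]
0.01 ((520.7799682617188, 156.53262329101562), (119.57009887695312, 200.12164306640625), 1.840070366859436) [[458.0, 255.0], [464.0, 55.0], [584.0, 58.0], [577.0, 258.0]]
[[154 140 138 137 140 140 141 147 145 149 155 149 137 129]
 [179 174 170 161 158 155 147 145 148 160 175 181 184 177]
 [190 183 163 134 115 104  97  92 103 120 149 178 190 195]
 [184 165 130  87  62  46  48  47  50  71 107 148 177 193]
 [182 144  93  57  36  41  37  43  47  49  66 112 154 189]
 [172 124  69  43  40  46  43  47  37  38  56  93 148 184]
 [167 121  67  33  33  38  39  45  36  34  43  86 142 183]
 [172 120  60  34  30  24  37  33  30  26  47  90 144 183]
 [170 120  62  13  25  27  23  30  24  24  40  89 145 185]
 [173 127  70  28  17  26  14  24  10  13  42  97 151 186]
 [178 141  92  43  29  22  25  17  17  31  61 118 165 192]
 [188 169 134  88  54  23  25  14  36  61 109 151 188 199]
 [196 191 173 133  81  35  23  29  50  98 150 182 197 199]]
[325.92518637 245.31123536] [251.25111552 237.6048587 ] (array([ 0.42655787, -0.25996117,  0.13261267]), np.float64(0.0025921830878880094)) [ 0.42266967 -0.26035978  0.139     ] [ 0.42682631 -0.26724197  0.139     ]
lid ((410.2707214355469, -254.79092407226562), 89.69579315185547) ((419.31414794921875, -255.16152954101562), (142.68881225585938, 168.3378143310547), 62.68758010864258)
```

```bash
cat >> h.py <<'E'
def rect(im,n,x0,x1,y0,y1,z,s=0.001):
    # ortho view: row down = -x, col right = -y
    xs=np.arange(x1,x0,-s);ys=np.arange(y1,y0,-s)
    Y,X=np.meshgrid(ys,xs);P=np.stack([X,Y,np.full_like(X,z)],-1).reshape(-1,3)
    uv=proj(n,P).astype(np.float32).reshape(X.shape+(2,))
    return cv2.remap(im,uv[...,0],uv[...,1],cv2.INTER_CUBIC)
E
python3 - <<'E'
from h import *
o=[]
for n in("top","side"):
    im=cv2.imread(f"pics/{n}0.png")
    for z in(.010,.036):
        r=cv2.resize(rect(im,n,.43,.61,.03,.23,z),None,fx=2,fy=2)
        for k in range(0,400,40): cv2.putText(r,str(230-k//2),(k,358),0,.3,(0,255,255)); r[:,k]=r[:,k]//2+(60,60,0)
        for k in range(0,360,40): cv2.putText(r,str(610-k//2),(0,k+4),0,.3,(0,255,255)); r[k]=r[k]//2+(60,60,0)
        o.append(r)
cv2.imwrite("pics/r1.png",np.vstack([np.hstack(o[:2]),np.hstack(o[2:])])[:, :])
E
python3 -c "
import cv2;a=cv2.imread('pics/r1.png');print(a.shape)"
```

```text
(720, 800, 3)
```

View pics/r1.png

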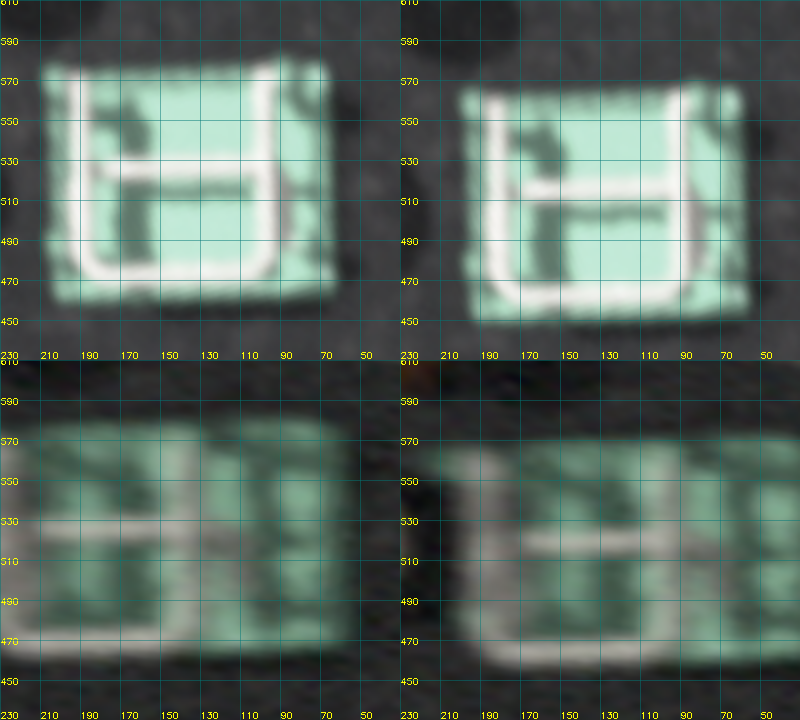

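The rectified views (top row is the top camera, bottom row the side camera; left is z=10 mm, right z=36 mm) show the tray at about x 0.462–0.576, y 0.064–0.206. The cross bar is at x≈0.463, and the yaw is a couple of degrees positive. Next I'll refine this with line fits to the rods.

```bash
cat > m2.py <<'E'
from h import *
S=0.0005
for n in("top","side"):
    im=cv2.imread(f"pics/{n}0.png")
    for nm,z,kind,rng,span in(("bar",.036,"x",(.445,.478),(.105,.170)),("keep",.026,"x",(.505,.535),(.11,.165)),
        ("legL",.036,"y",(.168,.205),(.475,.505)),("legR",.036,"y",(.075,.112),(.48,.505))):
        X0,X1,Y0,Y1=(*rng,*span) if kind=="x" else (*span,*rng)
        r=rect(im,n,X0,X1,Y0,Y1,z,S).astype(float)
        f=(r[...,2]*1.0) # red channel: rod white vs green low red
        if kind=="y": f=f.T
        # f rows = coordinate across (descending)
        c=np.arange(rng[1],rng[0],-S)[:f.shape[0]]; al=np.arange(span[1],span[0],-S)[:f.shape[1]]
        w=np.clip(f-(f.max(0)-.35*(f.max(0)-np.median(f,0))),0,None); pk=(w*c[:,None]).sum(0)/w.sum(0)
        p=np.polyfit(al,pk,1); res=np.std(pk-np.polyval(p,al))
        print(n,nm,"mid",np.polyval(p,np.mean(span)).round(4),"at",np.mean(span).round(4),"slope deg",np.degrees(np.arctan(p[0])).round(2),"res",res.round(4))
E
python3 m2.py
```

```text
top bar mid 0.4634 at 0.1375 slope deg -2.74 res 0.0003
top keep mid 0.5206 at 0.1375 slope deg -2.39 res 0.0002
top legL mid 0.1817 at 0.49 slope deg 2.47 res 0.0002
top legR mid 0.0913 at 0.4925 slope deg 0.43 res 0.0002
side bar mid 0.4655 at 0.1375 slope deg -2.22 res 0.0003
side keep mid 0.5228 at 0.1375 slope deg -2.36 res 0.0003
side legL mid 0.1849 at 0.49 slope deg -0.52 res 0.0025
side legR mid 0.0992 at 0.4925 slope deg 11.29 res 0.0012
```

```bash
cat >> h.py <<'E'
O=np.array([.5213,.1372,0]); PSI=np.radians(2.45); RR=R.from_euler('z',PSI)
def W(x,z,y=0.): return O+RR.apply([x,y,z])
def Q(b,s=1,yaw=0.,jaw='y'):
    # b: deg; tool pointing a=(cos b,0,-sin b) in rest frame; jaw y or in-plane
    b=np.radians(b);a=np.array([np.cos(b),0,-np.sin(b)])
    z=np.array([0,s,0.]) if jaw=='y' else s*np.array([np.sin(b),0,np.cos(b)])
    M=np.stack([np.cross(a,z),a,z],1)
    return (R.from_euler('z',PSI+yaw)*R.from_matrix(M)).as_quat()
E
python3 - <<'E'
from h import *
def t(nm,p,q):
    s=manip.solve_ik(p,q); print(nm,np.round(p,3),None if s is None else np.round(s,2))
print(manip.sense()["time"])
print(R.from_quat(manip.sense()["eef_rot"]).as_matrix().round(2))
for s in(1,-1):
  for b in(30,40,50): t(f"bf {b} {s}",W(-58,16)if 0 else W(-.058,.016),Q(b,s))
  for b in(80,100): t(f"bf end {b} {s}",W(.04,.12),Q(b,s))
  for b in(90,100,110,120): t(f"kp {b} {s}",W(-.043,.02),Q(b,s,jaw='p'))
  for b in(90,105,120): t(f"knob {b} {s}",[.426,-.26,.12],Q(b,s))
  for b in(10,15,25,35,45): t(f"place {b} {s}",W(.006,.09),Q(b,s))
for n,uv,z in(("mug",(152,172),.1),("cup",(125,198),.05),("mill",(172,130),.17),("toaster front",(232,150),.1),("spoon",(260,235),0),("spoon",(261,270),0)): print(n,onz("top",uv,z))
E
```

```text
0.1
[[ 0.97 -0.    0.25]
 [-0.25 -0.    0.97]
 [ 0.   -1.   -0.  ]]
bf 30 1 [0.463 0.135 0.016] None
bf 40 1 [0.463 0.135 0.016] None
bf 50 1 [0.463 0.135 0.016] [-0.33  0.54 -0.23  2.52  2.48  0.69 -1.34]
bf end 80 1 [0.561 0.139 0.12 ] [-0.56  0.4   0.29  1.97 -0.11  0.62  1.4 ]
bf end 100 1 [0.561 0.139 0.12 ] [-0.47  0.56  0.26  1.7  -0.19  1.07  1.49]
kp 90 1 [0.478 0.135 0.02 ] [-0.7   0.56  0.44  2.08 -0.41  0.59  0.07]
kp 100 1 [0.478 0.135 0.02 ] [-0.69  0.64  0.49  1.95 -0.44  0.83  0.12]
kp 110 1 [0.478 0.135 0.02 ] [-0.65  0.73  0.48  1.83 -0.44  1.05  0.12]
kp 120 1 [0.478 0.135 0.02 ] [-0.58  0.82  0.44  1.7  -0.41  1.25  0.1 ]
knob 90 1 [ 0.426 -0.26   0.12 ] [-0.28  0.52  0.97  2.04 -0.57  0.87  2.62]
knob 105 1 [ 0.426 -0.26   0.12 ] [-0.35  0.75  1.08  1.89 -0.53  1.14  2.57]
knob 120 1 [ 0.426 -0.26   0.12 ] [-0.2   0.76  0.81  1.73 -0.24  1.31  2.31]
place 10 1 [0.527 0.137 0.09 ] [ 0.19  1.16 -0.76  2.51  2.92  1.91 -0.98]
place 15 1 [0.527 0.137 0.09 ] [ 0.26  1.12 -0.85  2.52  2.84  1.79 -0.93]
place 25 1 [0.527 0.137 0.09 ] [ 0.11  0.79 -0.72  2.53  2.6   1.39
[... 919 characters left out ...]
 0.426 -0.26   0.12 ] [-0.33  0.91  1.07  1.73 -0.43  1.36 -0.65]
place 10 -1 [0.527 0.137 0.09 ] [-1.18  1.1   0.52  2.55  2.48  1.39  0.93]
place 15 -1 [0.527 0.137 0.09 ] [-0.96  0.9   0.35  2.56  2.57  1.38  1.17]
place 25 -1 [0.527 0.137 0.09 ] [-0.05  0.72 -0.55  2.53  2.59  1.33  1.88]
place 35 -1 [0.527 0.137 0.09 ] [ 0.44  0.84 -1.09  2.49  2.41  1.22  2.36]
place 45 -1 [0.527 0.137 0.09 ] [ 0.01  0.44 -0.55  2.43  2.29  0.65  2.15]
mug [0.5033382  0.30129572 0.1       ]
cup [0.41703245 0.36500247 0.05      ]
mill [0.62151179 0.27230727 0.17      ]
toaster front [0.64957759 0.09870636 0.1       ]
spoon [ 0.44799369 -0.05727153  0.        ]
spoon [ 0.34366781 -0.09592861  0.        ]
```

```bash
cat >> h.py <<'E'
def av(b): b=np.radians(b); return np.array([np.cos(b),-np.sin(b)]),np.array([np.sin(b),np.cos(b)])
def st(m=""):
    s=manip.sense(); print(m,"t",round(s["time"],2),"p",s["tool_pos"].round(4),"F",s["ft_force"].round(1),"q",s["q"].round(2),"op",round(s["opening"],4))
E
python3 - <<'E'
from h import *
manip.gripper_close(); st("closed")
p=[.38,.14,.25]
print([None if (x:=manip.solve_ik(p,Q(50,s))) is None else x.round(2) for s in(1,-1)])
manip.move_ptp(p,Q(50,1)); st()
snap("side","s1");snap("top","t1")
E
```

```text
closed t 0.87 p [0.1569 0.605  0.2313] F [ 0.2 -0.2  0.9] q [-1.36  0.42 -0.01  1.61  0.    1.11 -0.05] op 0.0001
[array([-1.14, -0.35,  0.31,  2.53,  1.04,  0.68,  0.04]), array([-0.04, -0.34, -0.58,  2.51,  0.55,  0.38, -2.63])]
 t 2.73 p [0.3803 0.1406 0.2504] F [ 0.1  0.3 -0.6] q [-1.14 -0.35  0.31  2.53  1.04  0.68  0.04] op -0.0001
```

View pics/s1.png

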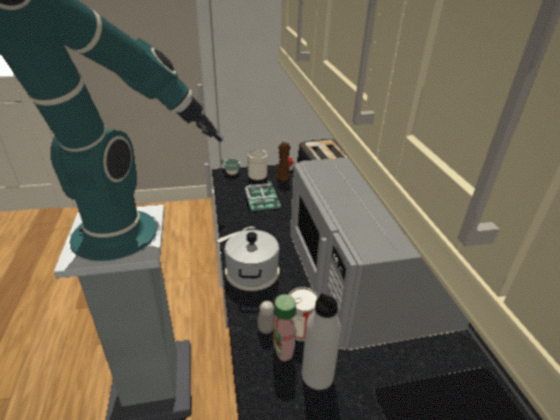

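View pics/t1.png

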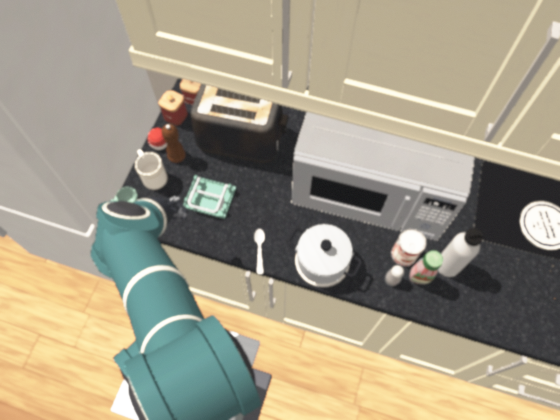

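The arm is up at β=50° in front of the rest, with the tip at about (182,205) in the top view. Nothing has been disturbed. Next is the back frame.

```bash
cat > bf.py <<'E'
from h import *
B=50;a,n=av(B)
def tcp(th,d,s):
    th=np.radians(th);bar=np.array([.038-.095*np.cos(th),.036+.095*np.sin(th)])
    q=bar-d*n+s*a; return W(*q)
q=Q(B,1)
manip.move_ptp(tcp(0,.023,-.07),q); st("pre")
manip.move_straight(tcp(0,.020,.013),v=.1,max_force=15); st("under")
for th in(12,30,50,70,88,103):
    r=manip.move_straight(tcp(th,.014,.013),v=.12,max_force=25); st(f"th{th} {r}")
    if r: break
manip.wait(.3)
snap("side","s2",(230,160,300,225),8);snap("top","t2",(165,160,255,230),8)
E
python3 bf.py
```

```text
Traceback (most recent call last):
  File "bf.py", line 7, in <module>
    manip.move_ptp(tcp(0,.023,-.07),q); st("pre")
    ~~~~~~~~~~~~~~^^^^^^^^^^^^^^^^^^^^
plant.PlanningError: the arm cannot take that pose within its joint ranges
```

```bash
python3 - <<'E'
from h import *
for B in(50,55,60,65):
  a,n=av(B)
  for yaw in(-40,-20,0,20,40):
    out=""
    for d,s in((.02,.013),(.02,-.01),(.022,-.03),(.05,.013),(.05,-.02),(.06,-.05)):
        q=np.array([-.057,.036])-d*n+s*a
        ok=[manip.solve_ik(W(*q),Q(B,k,np.radians(yaw))) is not None for k in(1,-1)]
        out+=f" {ok[0]:d}{ok[1]:d}"
    print(B,yaw,out)
E
```

```text
50 -40  11 11 11 11 11 11
50 -20  11 11 11 11 11 00
50 0  11 11 00 10 00 00
50 20  11 00 00 00 00 00
50 40  11 11 11 11 00 00
55 -40  11 11 11 11 11 11
55 -20  11 11 11 11 11 11
55 0  11 11 11 11 00 00
55 20  11 11 00 11 00 00
55 40  11 11 11 11 11 00
60 -40  11 11 11 11 11 11
60 -20  11 11 11 11 11 11
60 0  11 11 11 11 11 00
60 20  11 11 11 11 11 00
60 40  11 11 11 11 11 11
65 -40  11 11 11 11 11 11
65 -20  11 11 11 11 11 11
65 0  11 11 11 11 11 11
65 20  11 11 10 11 11 11
65 40  11 11 11 11 11 11
```

```bash
cat > bf.py <<'E'
from h import *
import sys
B=55;Y=np.radians(-20);a,n=av(B);RY=R.from_euler('z',Y)
a3=RY.apply([a[0],0,a[1]]);n3=RY.apply([n[0],0,n[1]])
def tcp(th,d,s):
    th=np.radians(th);bar=np.array([.038-.095*np.cos(th),0,.036+.095*np.sin(th)])
    return O+RR.apply(bar-d*n3+s*a3)
T=((12,.016),(30,.016),(50,.016),(70,.016),(88,.016),(103,.016))
for k in(1,-1):
    print(k,[None if (x:=manip.solve_ik(tcp(t,d,.012),Q(B,k,Y))) is None else x.round(2).tolist() for t,d in((0,.022),)+T])
    print(tcp(0,.026,-.06),manip.solve_ik(tcp(0,.026,-.06),Q(B,k,Y)))
E
python3 bf.py
```

```text
1 [[-1.07, 0.57, 0.44, 2.44, 2.03, 0.32, -1.47], [-1.1, 0.51, 0.5, 2.43, 1.88, 0.29, -1.28], [-1.03, 0.42, 0.43, 2.4, 1.6, 0.32, -0.94], [-1.1, 0.39, 0.56, 2.36, 1.35, 0.28, -0.65], [-1.15, 0.4, 0.66, 2.3, 1.1, 0.24, -0.36], [-1.15, 0.45, 0.71, 2.24, 0.87, 0.21, -0.11], [-1.09, 0.48, 0.68, 2.19, 0.8, 0.2, -0.02]]
[0.41123275 0.15156284 0.07023614] [-1.06206193  0.3358145   0.29259483  2.48687583  1.49735918  0.44435757
 -0.95621604]
-1 [[-1.04, 0.56, 0.41, 2.43, 2.01, 0.34, 1.69], [-1.12, 0.51, 0.52, 2.43, 1.89, 0.28, 1.85], [-1.11, 0.44, 0.53, 2.41, 1.61, 0.28, 2.18], [-1.26, 0.44, 0.75, 2.36, 1.26, 0.19, 2.57], [0.07, 0.42, -0.73, 2.26, 1.49, 0.73, 2.57], [0.23, 0.52, -0.91, 2.2, 1.51, 0.83, 2.64], [-1.37, 0.68, 1.08, 2.19, -0.85, 0.19, -1.61]]
[0.41123275 0.15156284 0.07023614] [-1.52195153  0.45985348  0.82654233  2.49910317  1.4452194   0.20770481
  2.19407694]
```

```bash
for by in "50 -30" "50 -40" "47 -40"; do set -- $by; sed "s/^B=55;Y=np.radians(-20)/B=$1;Y=np.radians($2)/; s/for k in(1,-1)/for k in(1,)/" bf.py > /tmp/b.py; cp /tmp/b.py b_t.py; echo $by; python3 b_t.py; done
```

```text
50 -30
1 [[-1.13, 0.63, 0.4, 2.39, 1.66, 0.44, -1.35], [-1.13, 0.56, 0.43, 2.38, 1.55, 0.44, -1.2], [-1.03, 0.47, 0.33, 2.36, 1.44, 0.51, -1.02], [-1.0, 0.42, 0.34, 2.32, 1.34, 0.52, -0.84], [-1.02, 0.42, 0.41, 2.26, 1.24, 0.49, -0.7], [-1.1, 0.47, 0.56, 2.21, 1.12, 0.41, -0.56], [-1.19, 0.56, 0.72, 2.16, 0.93, 0.32, -0.37]]
[0.41249938 0.16181375 0.06525019] [-1.07291304  0.42217076  0.1853418   2.42267834  1.34970283  0.62645131
 -1.07286554]
50 -40
1 [[-1.09, 0.63, 0.33, 2.31, 1.3, 0.52, -1.14], [-1.02, 0.56, 0.28, 2.31, 1.26, 0.58, -1.05], [-0.98, 0.49, 0.26, 2.29, 1.19, 0.62, -0.93], [-0.97, 0.45, 0.29, 2.24, 1.12, 0.63, -0.79], [-0.98, 0.45, 0.34, 2.19, 1.05, 0.62, -0.67], [-0.99, 0.48, 0.41, 2.13, 0.98, 0.59, -0.57], [-1.02, 0.53, 0.49, 2.08, 0.91, 0.55, -0.49]]
[0.41798439 0.17040692 0.06525019] [-1.04010619  0.46096334  0.13873273  2.3227446   1.12410195  0.71965126
 -1.00400955]
47 -40
1 [[-1.09, 0.66, 0.31, 2.31, 1.35, 0.58, -1.23], [-1.06, 0.59, 0.29, 2.31, 1.31, 0.61, -1.13], [-1.0, 0.52, 0.24, 2.29, 1.25, 0.66, -1.02], [-0.98, 0.47, 0.26, 2.25, 1.19, 0.68, -0.89], [-0.97, 0.47, 0.3, 2.2, 1.14, 0.67, -0.78], [-0.97, 0.49, 0.36, 2.14, 1.09, 0.64, -0.69], [-0.99, 0.53, 0.42, 2.09, 1.05, 0.6, -0.63]]
[0.41683425 0.17129105 0.06214926] [-1.05098786  0.49438894  0.111658    2.32418583  1.17372645  0.76989692
 -1.09061309]
```

```bash
cat > run_bf.py <<'E'
from h import *
B=50;Y=np.radians(-40);a,n=av(B);RY=R.from_euler('z',Y)
a3=RY.apply([a[0],0,a[1]]);n3=RY.apply([n[0],0,n[1]])
def tcp(th,d,s):
    th=np.radians(th);bar=np.array([.038-.095*np.cos(th),0,.036+.095*np.sin(th)])
    return O+RR.apply(bar-d*n3+s*a3)
q=Q(B,1,Y)
manip.move_ptp(tcp(0,.027,-.06),q); st("pre")
print(manip.move_straight(tcp(0,.023,.010),v=.1,max_force=15)); st("under")
for th in(12,30,50,70,88,103):
    r=manip.move_straight(tcp(th,.018,.010),v=.12,max_force=25); st(f"th{th} {r}")
    if r: break
    if th==30: snap("side","s2a",(230,160,300,225),8)
manip.wait(.3)
snap("side","s2",(230,150,300,225),8);snap("top","t2",(165,160,255,230),8)
E
python3 run_bf.py
```

```text
pre t 4.06 p [0.4175 0.1709 0.0651] F [0.6 0.9 0.1] q [-1.04  0.46  0.14  2.32  1.12  0.72 -1.01] op 0.0001
False
under t 4.91 p [0.4554 0.1419 0.0139] F [-0.5 -0.1 -0.7] q [-0.99  0.61  0.21  2.31  1.33  0.59 -1.16] op -0.0001
th12 False t 5.26 p [0.4602 0.1399 0.0373] F [-3.9  1.1 -0.3] q [-0.97  0.55  0.21  2.31  1.28  0.61 -1.07] op -0.0002
th30 False t 5.66 p [0.4711 0.1401 0.0643] F [-1.4  0.1  0.1] q [-0.95  0.49  0.21  2.29  1.21  0.64 -0.94] op 0.0002
th50 False t 6.13 p [0.4919 0.1406 0.0889] F [-2.1  0.3 -0.3] q [-0.91  0.44  0.2   2.24  1.14  0.67 -0.82] op -0.0001
th70 False t 6.56 p [0.5202 0.1417 0.1052] F [-0.5 -0.1 -1. ] q [-0.87  0.44  0.21  2.19  1.1   0.68 -0.71] op 0.0002
th88 False t 6.96 p [0.5495 0.143  0.1112] F [-0.7 -0.7  0.1] q [-0.83  0.46  0.21  2.13  1.07  0.67 -0.64] op -0.0001
th103 False t 7.32 p [0.5741 0.144  0.1089] F [-0.4  0.8  0.2] q [-0.8   0.49  0.21  2.08  1.06  0.66 -0.6 ] op -0.0
```

View pics/s2.png

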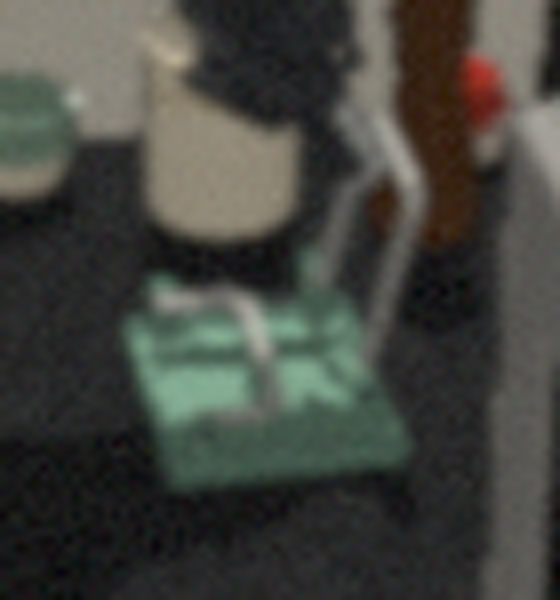

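View pics/t2.png

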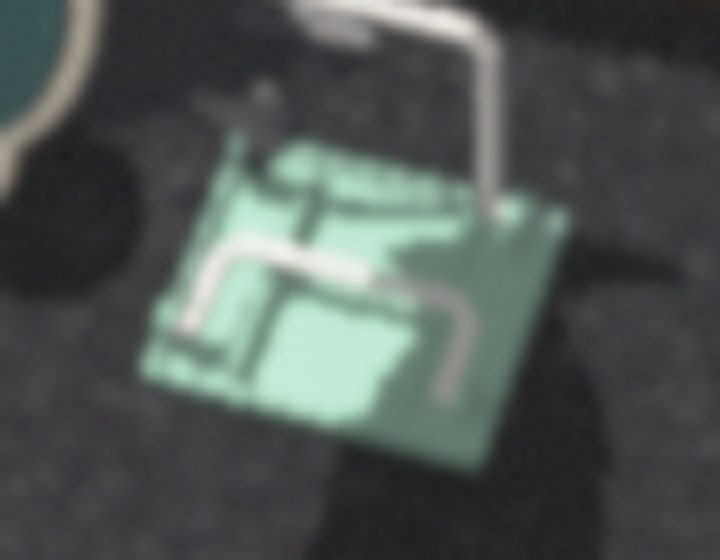

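The frame stands back past upright: in the side crop its legs rise to the cross bar at (385,135). The keeper is fully visible, with its leg ends at (190,325) and (447,395) and its bar from (225,250) to (465,300) in the top crop. I'll check its centre, then back off to the front-left and set up the keeper hook.

```bash
python3 - <<'E'
from h import *
def px(x,y): return ((x+.5)/8-.5+165,(y+.5)/8-.5+160)
hl,hr=onz("top",px(190,325),.026),onz("top",px(447,395),.026)
bl,br=onz("top",px(218,252),.026),onz("top",px(468,305),.026)
print(hl,hr,(hl+hr)/2,"pred",W(-.038,.026)); print((bl+br)/2,"pred",W(0,.026), np.degrees(np.arctan2(-(hl-hr)[0],(hl-hr)[1])))
# keeper hook feasibility
for BB in(105,110,115):
  th=np.radians(180-BB) ; 
  a,n=av(BB); n=-n  # push normal toward -x,+z
  for k in(1,-1):
    o=[]
    for al in(0,30,60,90,103):
      A=np.radians(al);bar=np.array([-.038+.038*np.cos(A),.026+.038*np.sin(A)])
      p=bar+.0385*n+.023*a
      s=manip.solve_ik(W(*p),Q(BB,k,jaw='p')); o.append(None if s is None else s.round(2).tolist())
    print(BB,n.round(2),k,o)
E
```

```text
[0.47944843 0.18602952 0.026     ] [0.48217033 0.08117765 0.026     ] [0.48080938 0.13360358 0.026     ] pred [0.48333474 0.13557559 0.026     ]
[0.51630073 0.13732205 0.026     ] pred [0.5213 0.1372 0.026 ] 1.4870340405832154
105 [-0.97  0.26] 1 [[-0.29, 0.64, -0.01, 1.88, -0.07, 0.88, -0.2], [-0.3, 0.6, -0.0, 1.89, -0.08, 0.91, -0.2], [-0.31, 0.56, 0.0, 1.92, -0.09, 0.92, -0.2], [-0.32, 0.53, 0.0, 1.96, -0.09, 0.91, -0.21], [-0.32, 0.52, 0.0, 1.99, -0.09, 0.89, -0.21]]
105 [-0.97  0.26] -1 [[0.48, 0.98, -1.1, 1.85, 0.8, 1.17, 2.22], [0.47, 0.93, -1.09, 1.86, 0.75, 1.16, 2.25], [0.49, 0.89, -1.11, 1.89, 0.72, 1.16, 2.24], [0.51, 0.86, -1.11, 1.94, 0.7, 1.14, 2.24], [0.51, 0.85, -1.12, 1.96, 0.7, 1.13, 2.23]]
110 [-0.94  0.34] 1 [[-0.29, 0.68, -0.0, 1.82, -0.1, 0.99, -0.18], [-0.3, 0.64, 0.01, 1.83, -0.1, 1.02, -0.18], [-0.31, 0.6, 0.01, 1.86, -0.11, 1.03, -0.18], [-0.31, 0.57, 0.01, 1.91, -0.11, 1.01, -0.18], [-0.32, 0.56, 0.01, 1.93, -0.11, 1.0, -0.18]]
110 [-0.94  0.34] -1 [[0.48, 1.04, -1.12, 1.79, 0.78, 1.28, 2.24], [0.47, 0.98, -1.11, 1.8, 0.72, 1.27, 2.27], [0.48, 0.93, -1.11, 1.83, 0.68, 1.26, 2.28], [0.49, 0.9, -1.11, 1.88, 0.66, 1.23, 2.27], [0.5, 0.89, -1.11, 1.9, 0.65, 1.22, 2.26]]
115 [-0.91  0.42] 1 [[-0.29, 0.72, 0.01, 1.75, -0.12, 1.1, -0.16], [-0.3, 0.68, 0.02, 1.77, -0.12, 1.13, -0.16], [-0.31, 0.64, 0.03, 1.8, -0.13, 1.13, -0.16], [-0.31, 0.61, 0.03, 1.85, -0.13, 1.12, -0.16], [-0.32, 0.6, 0.02, 1.87, -0.13, 1.1, -0.16]]
115 [-0.91  0.42] -1 [[0.46, 1.08, -1.12, 1.73, 0.73, 1.36, 2.27], [0.46, 1.03, -1.11, 1.74, 0.68, 1.36, 2.29], [0.46, 0.98, -1.1, 1.77, 0.63, 1.34, 2.3], [0.48, 0.95, -1.11, 1.82, 0.62, 1.32, 2.3], [0.48, 0.94, -1.11, 1.84, 0.61, 1.31, 2.29]]
```

```bash
cat > run_k1.py <<'E'
from h import *
s=manip.sense(); a=R.from_quat(s["eef_rot"]).as_matrix()[:,1]
manip.move_straight(s["tool_pos"]-a*.09,v=.25)
manip.release()
B=107;a,n=av(B);n=-n
bar=np.array([0,.026]); p=bar+.028*n+.023*a
q=Q(B,1,jaw='p')
manip.move_ptp(W(p[0],p[1]+.14),q); st("above")
snap("side","s3",(200,100,320,230),5);snap("top","t3",(145,140,265,240),6)
E
python3 run_k1.py
```

```text
above t 10.05 p [0.4874 0.136  0.152 ] F [-0.5  0.4  1.2] q [-0.41  0.47  0.15  1.78 -0.14  1.19 -0.15] op 0.0856
```

View pics/s3.png

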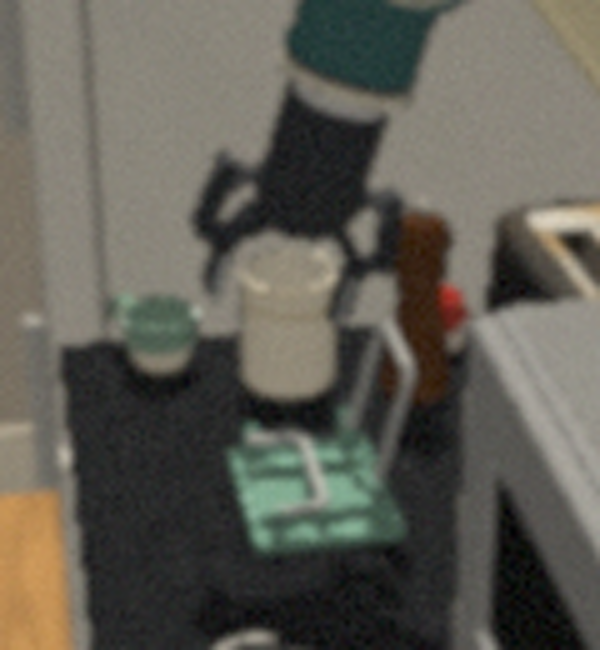

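View pics/t3.png

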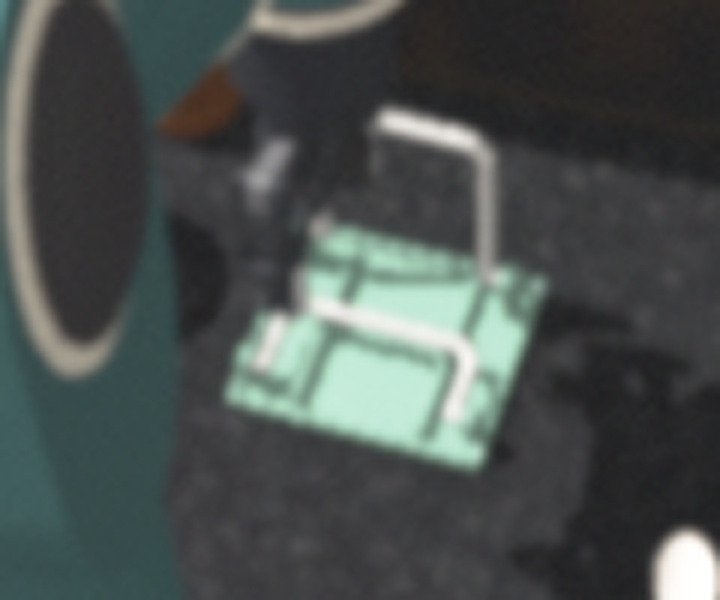

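The open linkage knuckles bulge to about ±73 mm, at (195..400, 230) in the side crop. A tilted vertical descent would therefore foul the frame's cross bar. I'll descend upright and tilt only once below the bar.

```bash
cat > run_k2.py <<'E'
from h import *
bar=np.array([0,.026])
def P(B,g,s=.023):
    a,n=av(B);n=-n; return bar+g*n+s*a
p=P(90,.030);q=Q(90,1,jaw='p')
manip.move_ptp(W(p[0],p[1]+.13),q); st("above")
manip.move_straight(W(p[0],p[1]+.05),v=.2,max_force=10)
print(manip.move_straight(W(p[0],p[1]+.002),v=.06,max_force=8)); st("down")
p=P(107,.028)
print(manip.move_straight(W(*p),Q(107,1,jaw='p'),v=.06,max_force=8)); st("tilt")
snap("side","s4",(200,100,320,230),5);snap("top","t4",(145,140,265,240),6)
E
python3 run_k2.py
```

```text
above t 10.62 p [0.4908 0.1367 0.1335] F [-0.2 -0.1 -0.3] q [-0.48  0.34  0.17  1.99 -0.08  0.82 -0.22] op 0.0854
False
down t 12.12 p [0.4915 0.136  0.0052] F [0.5 1.3 0.7] q [-0.44  0.56  0.13  2.04 -0.13  0.54 -0.17] op 0.085
False
tilt t 12.61 p [0.4879 0.1356 0.012 ] F [-0.9  0.6 -0.2] q [-0.37  0.67  0.1   1.83 -0.16  0.94 -0.12] op 0.0854
```

View pics/s4.png

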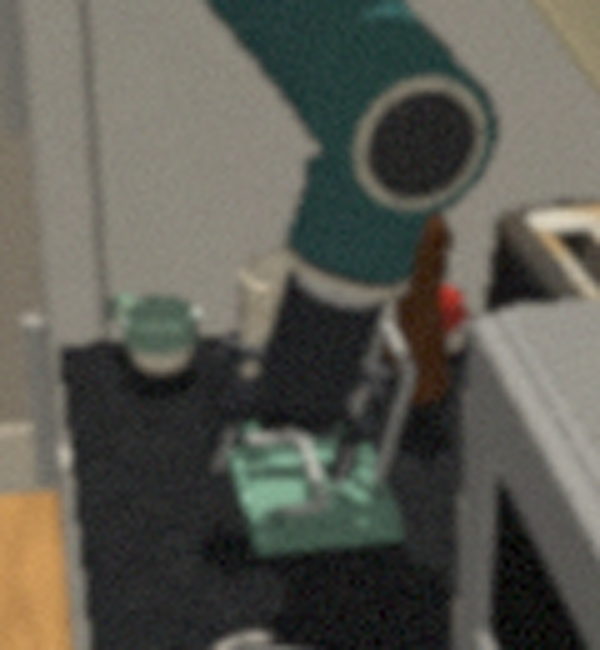

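View pics/t4.png

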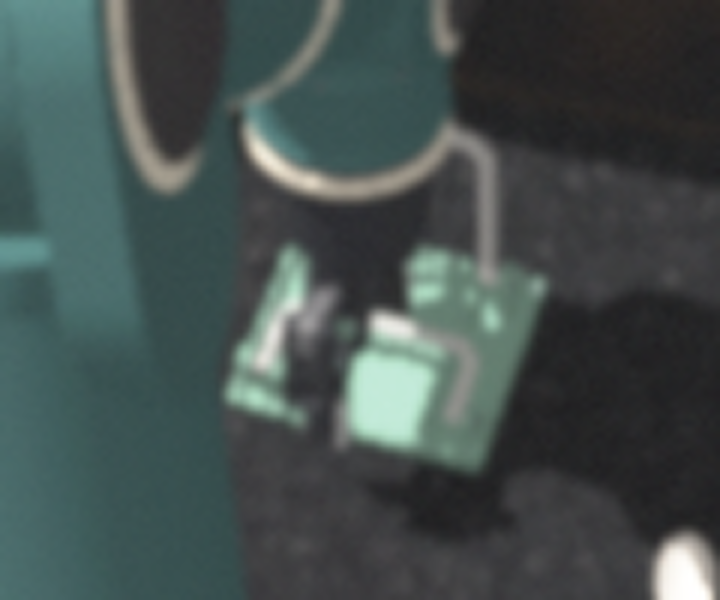

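The rear finger is down behind the keeper bar, at about (345,460) in the side crop, and the frame is untouched. Next I find contact and follow the arc.

```bash
cat > run_k3.py <<'E'
from h import *
s=manip.sense();p0=s["tool_pos"]
r=manip.move_straight(p0+RR.apply([-.016,0,.001]),v=.04,max_force=3.5); st(f"contact {r}")
p=manip.sense()["tool_pos"]; print("dx",RR.inv().apply(p-p0))
for th in(15,35,55,75,92,104):
    t=np.radians(th)
    r=manip.move_straight(p+RR.apply([.038*(np.cos(t)-1)-.001,0,.038*np.sin(t)]),v=.08,max_force=20); st(f"th{th} {r}")
    if th==35: snap("side","s5a",(200,100,320,230),5)
    if r: break
manip.wait(.2)
snap("side","s5",(200,100,320,230),5);snap("top","t5",(145,140,265,240),6)
E
python3 run_k3.py
```

```text
contact True t 13.07 p [0.4763 0.1354 0.0133] F [ 5.7  1.6 -1. ] q [-0.37  0.66  0.1   1.86 -0.16  0.92 -0.12] op 0.0855
dx [-1.10107483e-02  7.94561907e-05  9.89762800e-04]
th15 False t 13.35 p [0.4751 0.1355 0.0239] F [ 9.1 -0.2  0.9] q [-0.37  0.64  0.1   1.86 -0.16  0.94 -0.13] op 0.0855
th35 False t 13.67 p [0.4682 0.1352 0.0354] F [2.2 0.5 0. ] q [-0.38  0.61  0.1   1.88 -0.16  0.95 -0.13] op 0.0852
th55 False t 14.03 p [0.4586 0.1347 0.0444] F [ 0.1  0.1 -0.2] q [-0.38  0.58  0.1   1.9  -0.16  0.96 -0.14] op 0.0852
th75 False t 14.35 p [0.4469 0.1342 0.05  ] F [-0.3 -0.1  0.4] q [-0.39  0.56  0.1   1.93 -0.16  0.95 -0.14] op 0.0854
th92 False t 14.64 p [0.4359 0.1337 0.0512] F [ 0.  -0.3 -0. ] q [-0.39  0.54  0.1   1.95 -0.16  0.94 -0.15] op 0.0856
th104 False t 14.89 p [0.4287 0.1334 0.0502] F [ 3.7  0.3 -1. ] q [-0.4   0.53  0.1   1.97 -0.16  0.93 -0.15] op 0.085
```

View pics/s5.png

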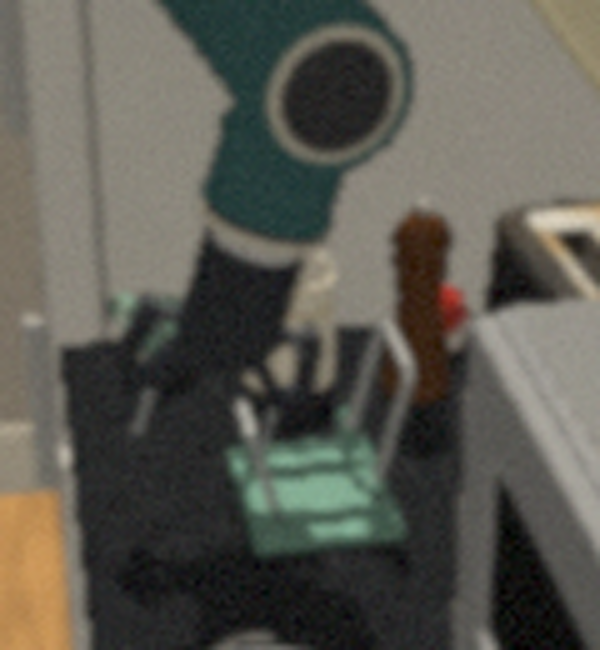

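View pics/t5.png

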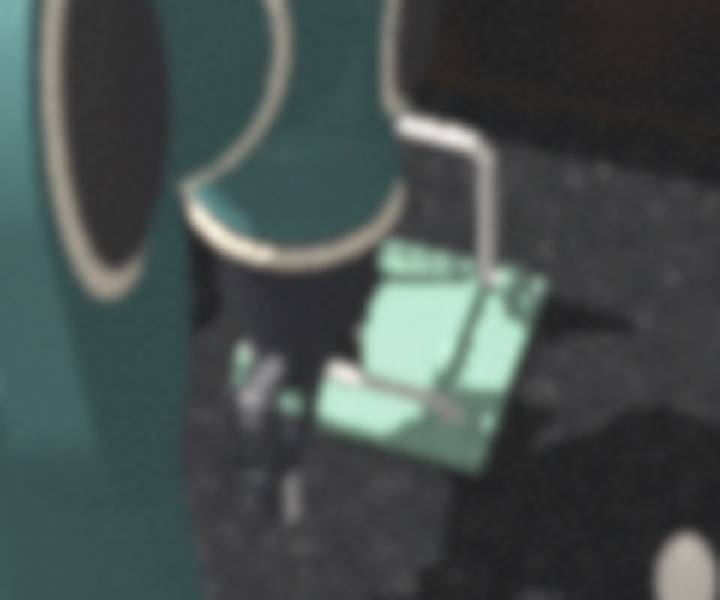

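Keeper contact came within 0.1 mm of the prediction. The keeper now stands past upright at its stop, with its bar at (245,410) in the side crop. Next I back out along the tool axis and check it stays.

```bash
cat > run_k4.py <<'E'
from h import *
s=manip.sense(); a=R.from_quat(s["eef_rot"]).as_matrix()[:,1]
manip.move_straight(s["tool_pos"]+RR.apply([.005,0,0]),v=.08)
p=manip.sense()["tool_pos"]; manip.move_straight(p-a*.13,v=.25); st("out")
manip.move_ptp([.40,-.05,.30],Q(100,1)); st("mid")
snap("side","s6",(200,120,320,230),5);snap("top","t6",(145,140,265,240),6)
for yaw in(-90,-60,-30,0,30,60,90):
  for k in(1,-1):
    x=manip.solve_ik([.426,-.26,.115],Q(100,k,np.radians(yaw))); print(yaw,k,None if x is None else x.round(2))
E
python3 run_k4.py
```

```text
out t 16.11 p [0.471  0.1352 0.1743] F [-0.6 -0.9 -1. ] q [-0.4   0.41  0.13  1.8  -0.13  1.22 -0.17] op 0.0852
mid t 17.77 p [ 0.4    -0.0497  0.2996] F [-0.3 -0.1  0.6] q [-0.01  0.05  0.05  1.93  0.01  1.33  1.65] op 0.0851
-90 1 [ 0.31  0.42  0.32  1.96 -0.34  0.92  0.88]
-90 -1 [-0.23  0.68  1.08  1.98 -0.8   1.12 -1.84]
-60 1 [ 0.3   0.44  0.29  1.92 -0.24  0.97  1.29]
-60 -1 [-0.25  0.71  1.08  1.93 -0.73  1.15 -1.4 ]
-30 1 [ 0.27  0.45  0.27  1.91 -0.13  0.98  1.69]
-30 -1 [-0.3   0.72  1.08  1.92 -0.65  1.13 -0.96]
0 1 [ 0.24  0.43  0.24  1.93 -0.02  0.95  2.1 ]
0 -1 [-0.36  0.7   1.08  1.94 -0.58  1.06 -0.53]
30 1 [0.23 0.4  0.21 1.97 0.09 0.87 2.5 ]
30 -1 [ 0.07  0.42  0.4   1.98 -0.01  0.87 -0.55]
60 1 [ 0.84  0.41 -0.55  2.01  0.51  0.87  2.63]
60 -1 [ 0.09  0.37  0.34  2.04  0.08  0.77 -0.12]
90 1 [-0.48  0.55  1.09  2.12 -0.53  0.72 -2.18]
90 -1 [0.13 0.32 0.3  2.1  0.1  0.66 0.38]
```

View pics/s6.png

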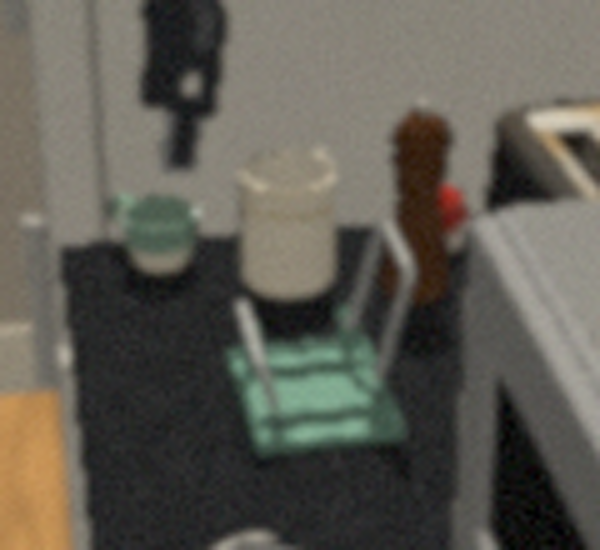

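View pics/t6.png

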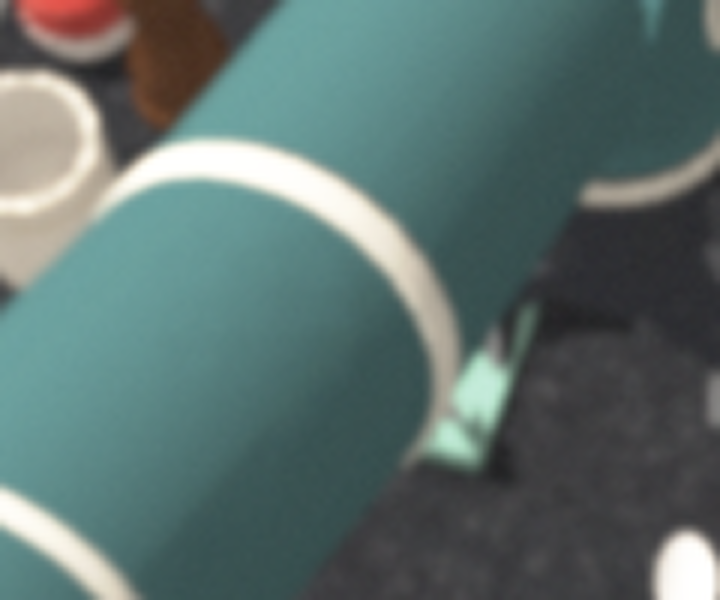

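Both parts stay put after the fingers leave: the keeper bar is at (240,300) and the frame top at (400,240) in the side crop. Next, the knob.

```bash
cat > run_l1.py <<'E'
from h import *
K=np.array([.426,-.2605,.133]);Y=np.radians(-30);q=Q(100,1,Y)
a=R.from_quat(q).as_matrix()[:,1]; T=K+.018*a; print("T",T,a)
manip.move_ptp(T-[0,0,-.12],q) if 0 else manip.move_ptp(T+np.array([0,0,.12]),q); st("above")
snap("side","s7",(190,180,310,300),5)
print(manip.move_straight(T,v=.1,max_force=8)); st("at")
manip.gripper_close(); st("closed")
snap("side","s8",(190,180,310,300),5);snap("top","t8",(265,190,385,300),5)
E
python3 run_l1.py
```

```text
T [ 0.42322876 -0.25905431  0.11527346] [-0.15395778  0.08031619 -0.98480775]
above t 18.76 p [ 0.4234 -0.2588  0.2351] F [0.5 1.5 0.8] q [ 0.25  0.29  0.29  1.81 -0.08  1.23  1.65] op 0.0854
False
at t 20.16 p [ 0.4235 -0.2592  0.1158] F [-0.5  0.2  0.6] q [ 0.27  0.44  0.27  1.91 -0.13  0.98  1.7 ] op 0.0854
closed t 20.71 p [ 0.4234 -0.259   0.1156] F [-1.3  2.   6.9] q [ 0.27  0.44  0.27  1.91 -0.13  0.98  1.7 ] op 0.0307
```

View pics/s7.png

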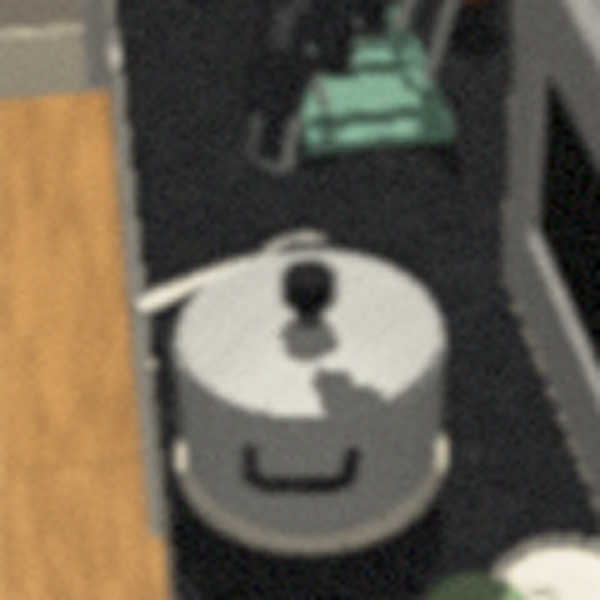

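View pics/s8.png

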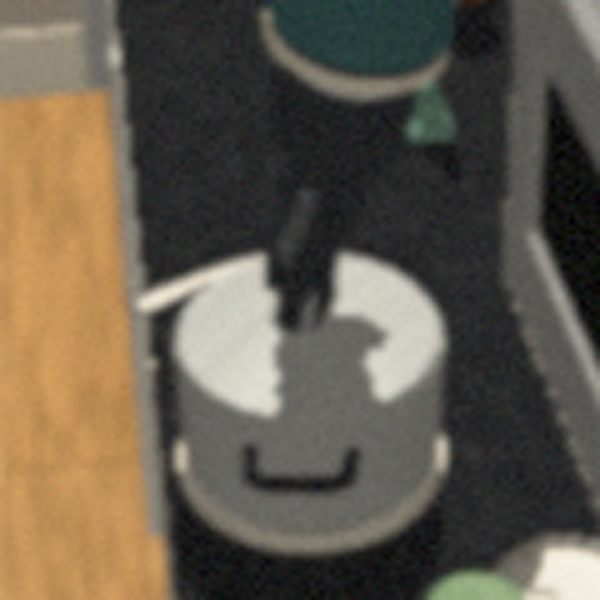

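View pics/t8.png

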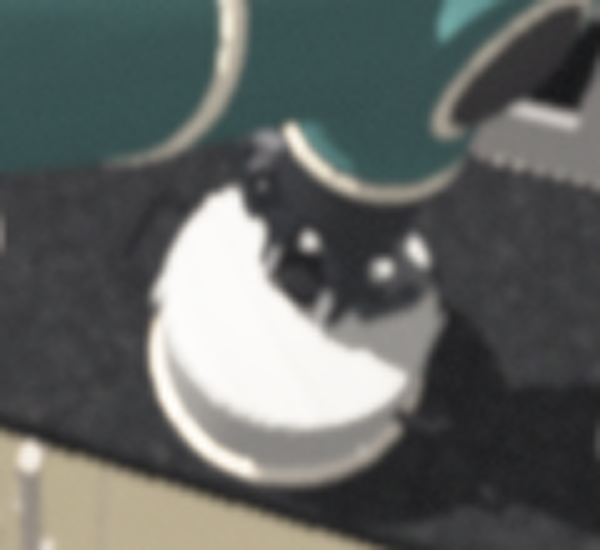

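The knob is held between the pads (opening 30.7 mm), and the pan's outline is unchanged: left edge 175, handle (305,470) in the side crop. Next I lift and plan the transit.

```bash
cat > run_l2.py <<'E'
from h import *
p=manip.sense()["tool_pos"]
manip.move_straight(p+[0,0,.03],v=.06); st("up3")
manip.move_straight(p+[-.02,.06,.22],v=.2); st("up")
snap("side","s9",(160,100,310,300),4)
for nm,pp,b,y in(("w1",[.38,-.05,.34],60,-60),("w1b",[.38,-.05,.34],70,-80),("w2",[.38,.02,.34],35,-45),("w3",[.40,.10,.30],27,-20),("above",W(-.01,.25),27,0),("place",W(.015,.09),27,0)):
    x=manip.solve_ik(pp,Q(b,1,np.radians(y))); print(nm,None if x is None else x.round(2))
E
python3 run_l2.py
```

```text
up3 t 21.47 p [ 0.4233 -0.2589  0.1456] F [-0.6  0.4 -3.1] q [ 0.26  0.4   0.28  1.89 -0.11  1.04  1.68] op 0.0302
up t 22.62 p [ 0.4031 -0.1991  0.3347] F [-0.1  0.1 -2.9] q [ 0.16  0.11  0.26  1.79 -0.04  1.42  1.52] op 0.0305
w1 [ 0.06 -0.27 -0.34  2.19  0.47  1.09  0.1 ]
w1b [-0.06 -0.16 -0.15  2.07  0.34  1.25 -0.1 ]
w2 [ 0.02 -0.3  -0.75  2.38  0.9   1.06 -0.38]
w3 None
above [ 0.48  0.13 -1.09  2.52  2.25  0.74 -1.  ]
place [ 0.3   0.87 -0.91  2.5   2.58  1.38 -0.95]
```

View pics/s9.png

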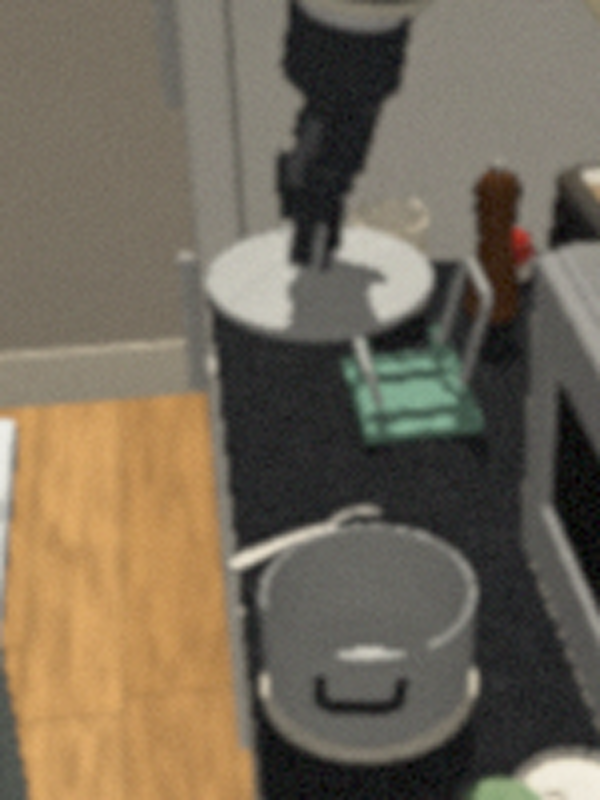

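The lid hangs level and the pan is undisturbed. Now I swing through the waypoints to a spot above the rest.

```bash
cat > run_l3.py <<'E'
from h import *
for pp,b,y in(([.38,-.05,.34],70,-80),([.38,.02,.34],35,-45),(W(.014,.20),27,0)):
    manip.move_ptp(pp,Q(b,1,np.radians(y))); st("w")
snap("side","s10",(180,60,320,240),4);snap("top","t10",(125,120,265,240),5)
E
python3 run_l3.py
```

```text
w t 24.17 p [ 0.38   -0.0504  0.3398] F [ 0.  -0.1 -3.4] q [-0.06 -0.16 -0.15  2.07  0.34  1.25 -0.1 ] op 0.0305
w t 24.81 p [0.38   0.0199 0.34  ] F [-0.4 -0.2 -3.1] q [-0.21 -0.26 -0.56  2.38  0.94  1.13 -0.43] op 0.0305
w t 26.19 p [0.5359 0.1372 0.2006] F [ 0.6 -0.4 -3.8] q [-0.13  0.26 -0.45  2.52  2.42  0.85 -1.19] op 0.0305
```

View pics/s10.png

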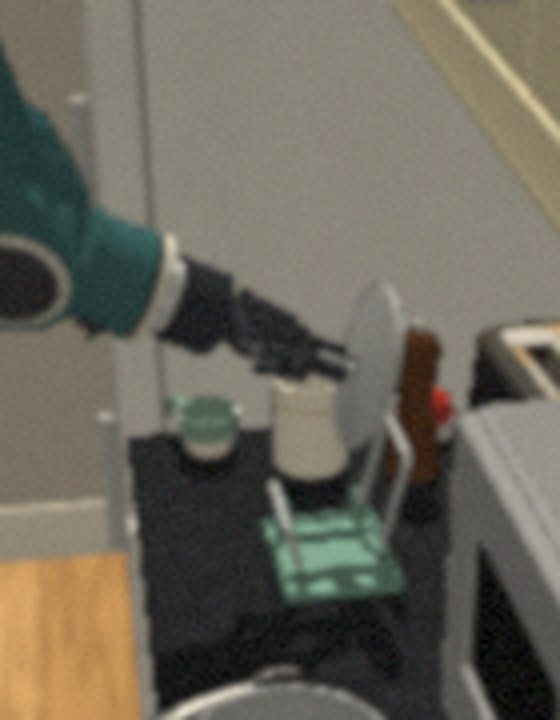

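View pics/t10.png

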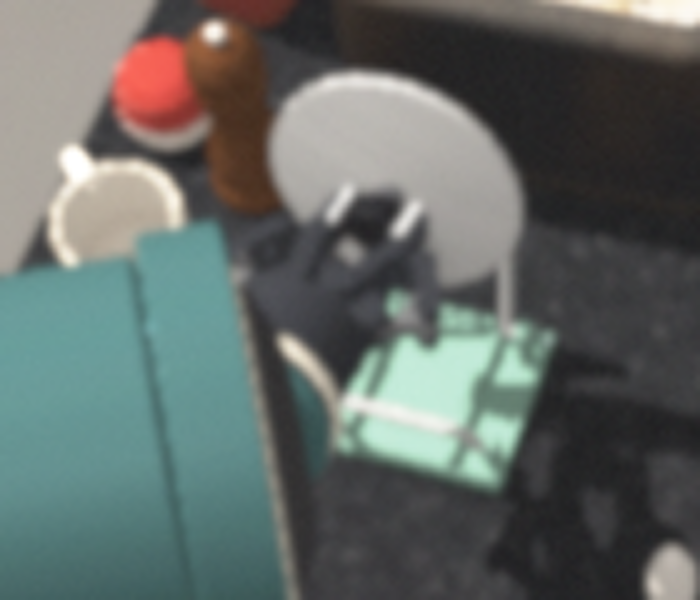

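The lid is upright with the knob to the front. In the side crop the disc spans x 340–407, y 280–452. I'll triangulate its centre as a check before lowering.

```bash
python3 - <<'E'
from h import *
for us,ut in(((373,366),(397,183)),((378,282),(372,72))):
    u=((us[0]+.5)/4-.5+180,(us[1]+.5)/4-.5+60);t=((ut[0]+.5)/5-.5+125,(ut[1]+.5)/5-.5+120)
    P,e=tri(u,t); print("rest",RR.inv().apply(P-O).round(4),"err",round(e,4))
l=np.radians(17);o=np.array([.0324,0,.1977]);uu=np.array([np.sin(l),0,np.cos(l)])
print("pred centre",o,"top",o+.075*uu)
p1=proj("side",[W(*(o+.075*uu)[[0,2]]),W(*(o-.075*uu)[[0,2]])]);p2=proj("top",[W(*(o+.075*uu)[[0,2]]),W(.0324,.1977,.075),W(.0324,.1977,-.075)])
print("side crop top/bottom",(p1-[180,60])*4,"top crop top/left/right",(p2-[125,120])*5)
E
```

```text
rest [0.0352 0.0007 0.1989] err 0.0085
rest [0.047  0.0098 0.2785] err 0.0064
pred centre [0.0324 0.     0.1977] top [0.05432788 0.         0.26942286]
side crop top/bottom [[390.10632901 292.0082899 ]
 [340.160396   441.77048938]] top crop top/left/right [[392.56998839  78.01519868]
 [271.93097277 149.05475573]
 [522.50491899 209.81314357]]
```

The prediction and the picture agree (the disc's left and right edges match within 1 px of image), so I'm lowering onto the ribs.

```bash
cat > run_l4.py <<'E'
from h import *
manip.move_straight(W(.014,.110),v=.08,max_force=12); st("low")
r=manip.move_straight(W(.014,.076),v=.02,max_force=3.5); st(f"touch {r}")
p=manip.sense()["tool_pos"]; print("rest",RR.inv().apply(p-O).round(4))
snap("side","s11",(200,100,320,230),5);snap("top","t11",(125,120,265,240),5)
E
python3 run_l4.py
```

```text
low t 27.57 p [0.5354 0.1379 0.1105] F [ 0.5 -0.3 -3.5] q [-0.16  0.58 -0.43  2.52  2.56  1.15 -1.31] op 0.0301
touch True t 28.87 p [0.5353 0.1378 0.0807] F [ 0.1 -0.   2.9] q [-0.17  0.68 -0.41  2.51  2.6   1.23 -1.33] op 0.0301
rest [0.014  0.     0.0807]
```

View pics/s11.png

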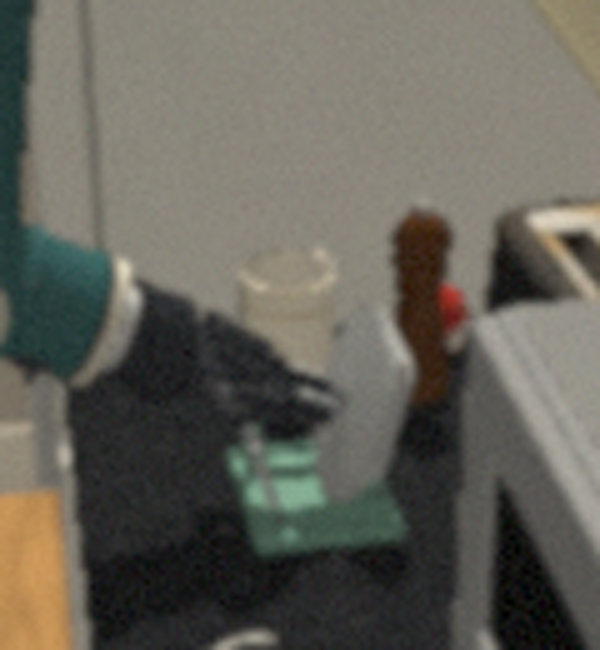

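View pics/t11.png

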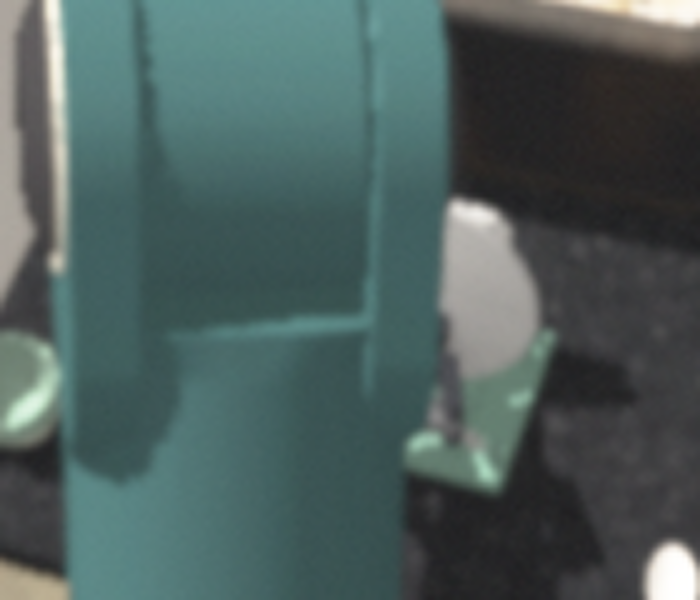

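Touch-down came at z = 0.081, which is right: the round rim seats 6.5 mm lower because it rests on ribs at y = ±34. In the side crop the lid stands in the tray between the keeper and the frame. Now I ease it back onto the frame.

```bash
cat > run_l5.py <<'E'
from h import *
p=manip.sense()["tool_pos"]
manip.move_straight(p+[0,0,.0025],v=.03); st("up")
p=manip.sense()["tool_pos"]
r=manip.move_straight(p+RR.apply([.014,0,0]),v=.02,max_force=3.5); st(f"back {r}")
p=manip.sense()["tool_pos"]; print("rest",RR.inv().apply(p-O).round(4))
r=manip.move_straight(p-[0,0,.008],v=.015,max_force=3.5); st(f"down {r}")
p=manip.sense()["tool_pos"]; print("rest",RR.inv().apply(p-O).round(4))
snap("side","s12",(200,100,320,230),5)
E
python3 run_l5.py
```

```text
up t 29.22 p [0.535  0.1377 0.0832] F [ 0.1 -0.4 -3.5] q [-0.16  0.67 -0.41  2.51  2.59  1.22 -1.33] op 0.0304
back True t 29.58 p [0.5387 0.1378 0.0825] F [-2.  -0.7 -1.5] q [-0.16  0.67 -0.41  2.51  2.6   1.21 -1.33] op 0.0306
rest [ 0.0174 -0.0001  0.0825]
down True t 29.85 p [0.5383 0.1378 0.0807] F [-1.8 -0.1  2.1] q [-0.16  0.68 -0.41  2.51  2.6   1.21 -1.33] op 0.0307
rest [ 0.017  -0.0001  0.0807]
```

View pics/s12.png

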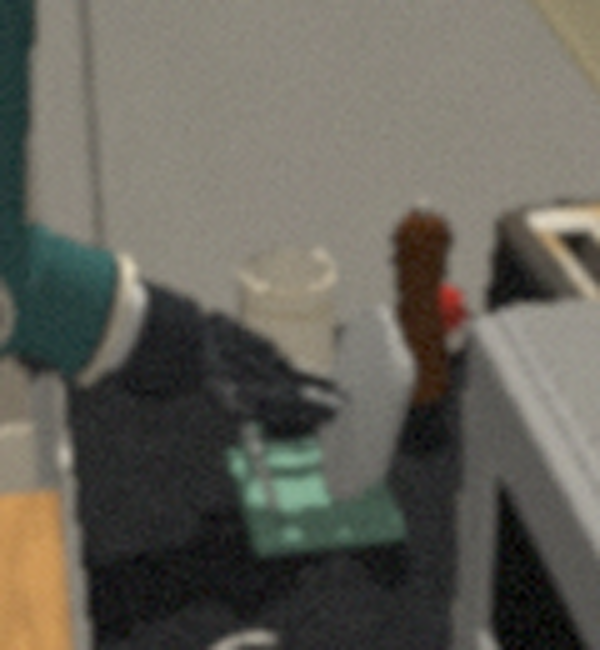

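It touches both the ribs and the bar (Fx −2 N, and a Z rise on the ribs). Releasing and retreating.

```bash
cat > run_l6.py <<'E'
from h import *
manip.release(); st("rel")
snap("side","s13",(200,100,320,230),5)
s=manip.sense();a=R.from_quat(s["eef_rot"]).as_matrix()[:,1]
try: manip.move_straight(s["tool_pos"]-a*.10,v=.12,max_force=6)
except manip.PlanningError as e:
    print(e)
    for d in(.07,.05,.035):
        try: manip.move_straight(s["tool_pos"]-a*d+[0,0,.0],v=.12,max_force=6);print(d);break
        except manip.PlanningError as e: print(e)
st("ret")
snap("side","s14",(200,100,320,230),5)
E
python3 run_l6.py
```

```text
rel t 30.48 p [0.5381 0.1377 0.0806] F [-0.2 -0.9  0.3] q [-0.16  0.68 -0.41  2.51  2.6   1.21 -1.33] op 0.085
the arm cannot follow that straight line within its joint ranges
the arm cannot follow that straight line within its joint ranges
the arm cannot follow that straight line within its joint ranges
the arm cannot follow that straight line within its joint ranges
ret t 30.53 p [0.5381 0.1377 0.0806] F [-0.1 -0.3  0.3] q [-0.16  0.68 -0.41  2.51  2.6   1.21 -1.33] op 0.0853
```

View pics/s14.png

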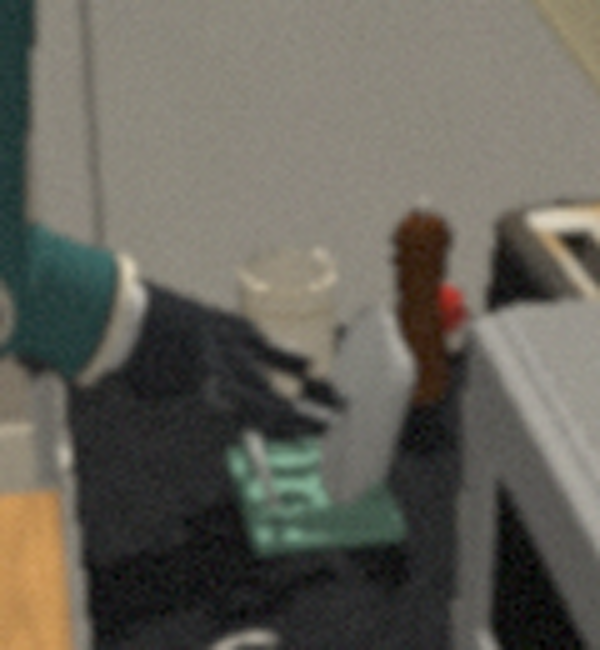

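The lid stands free on its own, leaning on the frame in the side crop. The arm can't reach straight back, so it goes straight up instead: the open fingers straddle the knob and the lid leans away.

```bash
cat > run_l7.py <<'E'
from h import *
p=manip.sense()["tool_pos"]
for dx,dz in((-.02,.14),(-.01,.14),(0,.14),(0,.10)):
    try: print(dx,dz,manip.move_straight(p+RR.apply([dx,0,dz]),v=.12,max_force=5));break
    except manip.PlanningError as e: print(dx,dz,e)
st("up")
snap("side","s15",(200,60,320,230),4)
E
python3 run_l7.py
```

```text
-0.02 0.14 False
up t 31.91 p [0.518  0.1368 0.22  ] F [ 0.3 -0.4  0.3] q [-0.13  0.17 -0.47  2.54  2.35  0.78 -1.15] op 0.0858
```

View pics/s15.png

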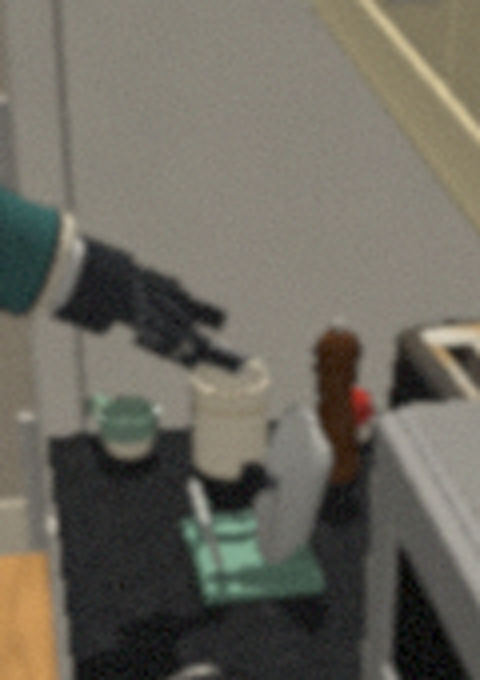

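Clear of the lid. Next I move the arm out of the top camera's view, back towards the start side and high, and check with both cameras.

```bash
cat > run_l8.py <<'E'
from h import *
manip.move_ptp([.38,.02,.34],Q(35,1,np.radians(-45))); st()
manip.move_ptp([.38,-.05,.34],Q(70,1,np.radians(-80))); st()
manip.move_ptp([.36,-.40,.45],Q(90,1,np.radians(-60))); st()
snap("side","s16",(160,100,310,300),4);snap("top","t16",(125,120,375,300),3)
E
python3 run_l8.py
```

```text
t 33.29 p [0.3802 0.0198 0.3397] F [ 0.6  0.3 -0.6] q [-0.15 -0.27 -0.62  2.38  0.93  1.12 -0.42] op 0.0855
 t 33.93 p [ 0.38   -0.0506  0.3394] F [-0.5  0.   0.5] q [ 0.02 -0.16 -0.22  2.07  0.33  1.24 -0.09] op 0.0854
 t 35.35 p [ 0.3608 -0.3987  0.4494] F [-0.   0.1 -0.6] q [ 0.22  0.15  0.65  1.51 -0.09  1.51  1.44] op 0.0855
```

View pics/s16.png

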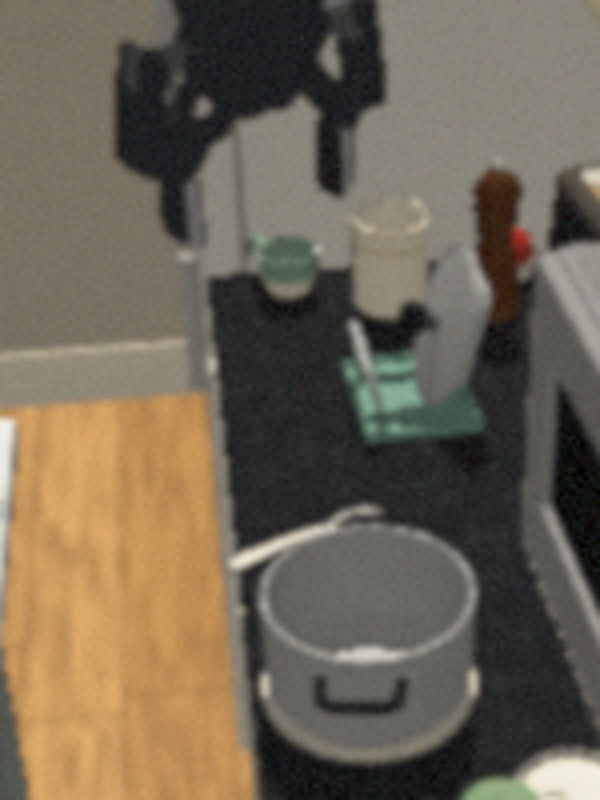

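View pics/t16.png

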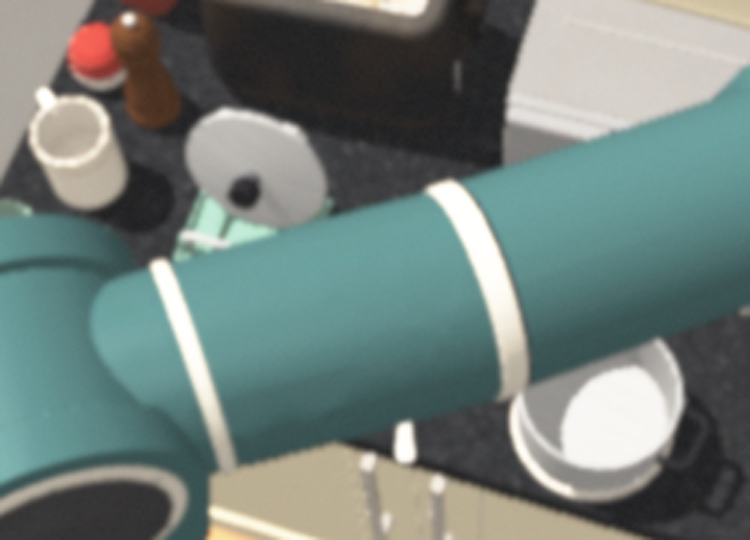

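The lid stands in the rest with the knob to the front: knob at (420,320) in the side crop and (244,191) in the top crop. The pan, spoon, mug, cup and mill are in place. Last comes a numeric check of the knob and the disc's edges.

```bash
python3 - <<'E'
from h import *
u=((418+.5)/4-.5+160,(320+.5)/4-.5+100);t=((244+.5)/3-.5+125,(191+.5)/3-.5+120)
P,e=tri(u,t);print("knob rest",RR.inv().apply(P-O).round(4),round(e,4),"expected ~(.002,0,.089)")
l=np.radians(17)
for y in(-15,0,15):
    o=np.array([.036,y/1000,.079]);w=lambda v:O+RR.apply(v)
    print(y,((proj("top",[w(o+[0,.075,0]),w(o+[0,-.075,0]),w(o+.075*np.array([np.sin(l),0,np.cos(l)]))])-[125,120])*3).round(0).tolist())
a=cv2.imread("pics/side0.png");b=cv2.imread("pics/s16_raw.png")
for n,bx in(("pot lower+spoon",(215,255,285,295)),("right items",(255,285,345,390))):
    x0,y0,x1,y1=bx; A=cv2.cvtColor(a[y0:y1,x0:x1],6).astype(np.float32);Bm=cv2.cvtColor(b[y0:y1,x0:x1],6).astype(np.float32)
    print(n,cv2.phaseCorrelate(A,Bm))
im=snap("side","s17",(160,100,310,300),4); d=cv2.absdiff(im,cv2.imread("pics/s16_raw.png")[100:300,160:310,::-1])[60:110,85:125]; print("lid diff",d.mean(),d.max())
E
```

```text
knob rest [ 0.0049 -0.0003  0.0865] 0.0049 expected ~(.002,0,.089)
-15 [[198.0, 151.0], [339.0, 186.0], [267.0, 114.0]]
0 [[184.0, 148.0], [325.0, 182.0], [253.0, 111.0]]
15 [[171.0, 144.0], [310.0, 179.0], [238.0, 107.0]]
pot lower+spoon ((0.1495621244681402, 0.05546254808757212), 0.7608919269508786)
right items ((0.03692636294386631, 0.010498385036562752), 1.0612825370129244)
lid diff 2.7285 22
```

```bash
python3 -c "
from plant import manip
print(manip.sense()['time']); manip.job_done(); print(manip.sense()['time'])"
```

```text
35.5
the job is handed in; nothing more can be done
the job is handed in; nothing more can be done
```

The lid is standing in the rest and the job is handed in at 35.5 s of the 67 s allowed; the hand-in gives no verdict.

**What I did:** I swung the back frame and then the keeper over to their stops. I then lifted the lid by its knob, lowered it onto both ribs until it touched, eased it back against the frame bar, let go and moved clear. The forces I read stayed below about 10 N.

**Last checks:**
- **Frame and keeper:** both looked past upright and at their stops, judged from the pictures only, not measured as angles.
- **Lid position:** the knob measured at (5, 0, 86) mm in the rest frame, against about (2, 0, 89) expected. The two camera rays missed each other by 5 mm, so trust this to a few millimetres. The disc's edges put the lid within about 2 mm of centre.
- **Lid angle and stillness:** it was set down leaning back about 17°, square to the frame, with the knob to the front. Two pictures 0.1 s apart showed no movement.
- **Pan and other things:** the pan, spoon and right-hand items matched the first picture within 0.15 pixel. The mug, cup and mill looked unmoved by eye.

**Corrected on the way:**
- **Touch-down height:** the lid touched down 7 mm lower than I first computed, because a round rim sinks between the two ribs.
- **Retreat path:** the arm could not back straight away from the knob, so it went upwards instead.

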